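Tighten the inlet nut in the recess and open the valve

ROBOT

A 6-joint arm with a two-finger parallel gripper is mounted at the origin on a cart in front of the work surface, level with it; the furniture and walls round the work are solid. World frame = base frame: x ahead of the robot, y to its left, z up, the work surface at z = 0. Lengths are in m, angles in rad, forces in N, time in s.
With the tool pointing down it reaches from about 0.4 to 0.825 m from the base axis. Payload 7 kg.
Tool frame: the origin (TCP) lies at the very end of the fingers, on their centre line; the grasp point (between the pads) lies 19 mm behind it; z points along the fingers, y is the line along which they close (so a half turn about z gives the same grasp; the last joint's range is limited). The gripper opens to 88 mm and grips with 3 to 60 N. Pads are 19 mm wide; open, the fingers measure 130 mm over their backs; the gripper's body (78 mm by 193 mm) begins 47 mm behind the grasp point.
Start: joints at [1.441, 0.359, 0.012, 0, -1.224, -0.288], TCP at [0.274, 0.617, 0.227] pointing down, gripper open.
Joint ranges: [-3.07, 3.07], [-1.43, 2.12], [-1.02, 1.25], [-3.03, 1.67], [-3.05, -0], [-3.03, 3.03]. Speed limits (rad/s): [2.39, 2.39, 3.01, 3.14, 3.14, 3.14].

INTERFACE

Orientations are given as [roll, pitch, yaw] about the fixed x, y, z axes, in that order (R = Rz(yaw) Ry(pitch) Rx(roll)).
In Python, from station import arm gives the robot as it stands. The module is installed in compiled form; this text tells all that it offers.
- The arm moves only by the shell command python3 -m crank 'ROWS' [FORCE]. ROWS is JSON, a list of rows, each an object of numbers: "dx", "dy", "dz": the shift along the world's x, y, z in m; "twist": the turn about the world's z in degrees; "grip": the opening, from -1 (shut) to 1 (fully open). A call has exactly 5 rows; each row is the pose to reach, as a shift and turn from the pose commanded when the call began; what a row does not reach only later rows make up. A row lasts 1/12 s, in which the tool goes at most 41.7 mm and 7.16 degrees, less where a joint would pass 70% of its speed; a pose out of reach is approached as far as the arm can. A call with a gripper value outside its range is refused whole. The fingers move at their own pace and stop on an object; FORCE is the grip in N (left out, the last holds). Time passes only in rows, so rows that repeat a pose let the fingers close, or fill a call up. It gives the time, the measured TCP pose, the force, the opening and the grip force at its end, in the units of the state.
- arm.get_state(): the state, without advancing time (a new reading comes with each control period).
- arm.grab_frame(name): name is "scene" or "top" or "wrist"; returns the picture (384x512x3 uint8, red, green, blue); there is no depth.
- arm.get_calibration(name): a dict with "fx", "fy", "cx", "cy" (pixels), "cam_to_world" (4x4, takes a point from camera to world coordinates); the wrist camera has in their place "tool_from_camera" (4x4, takes a point from camera to tool coordinates, whose origin is the TCP and whose axes are the flange's). Camera axes: x right, y down, z forward; pixel columns grow to the right and rows downward; lengths in m; the calibration is good to about 2 mm. The wrist camera is an equidistant fisheye: a pixel r from the principal point sees the ray r / f radians off the axis. A picture is of the moment at which its call begins: read the wrist's pose just before it. get_calibration takes no time and is no camera call.
- arm.job_done(): hands the job in; it is judged then, once.
The state is a dict: "t": time; "q": joint angles; "qd": joint speeds; "joint_efforts": joint torques, N m; "eef_pos": TCP position; "ee_rot": TCP orientation; "force": force on the tool from outside, world axes, zero at the start; "moment": the same for the moment, N m; "width": finger opening in m; "gripper_force": force on a finger pad.
Only numpy, scipy, OpenCV 4.12 (cv2) and the standard library are available. Lean on these libraries where they do the work, as an engineer would, in place of code of your own. Each camera call takes 0.05 s, during which the arm holds its last target. There are 200 camera calls.

TASK

The brass hexagon nut on the gas unit's inlet tube, down in the recess of the white housing, is only finger-tight: with the open-ended spanner that fits it, tighten it clockwise (seen from above) until it is fully home against its stop, lifting and reseating the spanner after each short stroke that the recess walls allow. Lay the spanner back down flat on the bench, and once the nut is tight open the outlet valve by turning its lever a full quarter turn counter-clockwise, until it points along the hose outlet. Turn the nut only with the spanner, never with the fingers, keep the valve shut until the nut is home, and do not knock over the vial or the beaker.

Things in the scene. Friction and masses are not known exactly. Their poses are not given: they have to be found in the camera images.
- gas_unit: Fixed white housing on a grey foot, 113 (x) x 188 (y) x 85 mm high, U-shaped from above, with a recess open to its own -x side (roughly towards the robot). Origin on the bench straight under the nut's axis, z up. In its frame: right block y -76 to -48, left block y 48 to 112, rear block x 40 to 75, front faces at x -38 mm.
- recess_mouth (a point): Middle of the recess floor's front edge (floor at z = 25 mm), axes as the unit's. The recess is 96 mm wide (walls at y = -48 and +48 mm) and 78 mm deep in x, its walls end at z = 85 mm. The seated large spanner can swing 44 degrees to either side of the unit's -x direction before its handle meets the front edge of a side wall.
- inlet_tube (a point): Where the fixed 8 mm steel tube that comes up out of the nut's centre starts to bend: z = 84 mm, on the nut's axis. It rises to 117 mm and arches to the unit's +x into the rear block. An open jaw with its mouth to the rear can be lowered past it while within 20 degrees of the unit's x axis. Axes as the unit's.
- nut_hex (a point): Centre of the brass hexagon nut, half-way up it on its vertical axis; turns with it. 30 mm across flats, 34.6 over corners, z = 35 to 51 mm, top edge bevelled 1.4 mm, a cone of 10 mm radius to z = 56.5. Under it a round steel shoulder of 20 mm radius at z = 35, on which a jaw may rest. Its x axis points at a corner: a jaw seats when its x axis agrees with it up to a multiple of 60 degrees.
- gland_nut (a joint): Turn of the nut in rad, growing clockwise seen from above (tightening). Starts between 0 and 0.9; fully home against a hard stop at 2.5, where a spanner seated on it without play has its handle 15 degrees from the unit's -x direction towards the left (+y) recess wall. Friction about 0.2 N m; stays where left.
- spanner_large: Loose flat steel open-ended spanner that fits the nut: 10 mm thick, 175 mm long, 0.16 kg, lying with its jaw roughly to the left (+y). Straight handle 16 mm wide from x = -45 to +68 mm. Origin on the underside in the middle of the grip; x along the handle to the jaw, mouth to +x, z up. Jaw centre at x = 115 mm, head 60 mm wide.
- spanner_large_jaw (a point): Centre of the large spanner's jaw, on its underside (the upper face is 10 mm above); lies on the nut's axis when seated. Jaw opening 31.5 mm: on the 30 mm nut it turns some 5 degrees freely either way and 8 to 10 before the nut follows. Throat 20 mm behind, jaw tips 17 mm ahead. Axes as the spanner's.
- spanner_small: Loose smaller steel open-ended spanner that does not fit the nut: 22 mm jaw opening, 8 mm thick, about 140 mm long, handle 13 mm wide; origin on the underside in the middle of the grip, x to the jaw, whose centre is at x = 90 mm. Lies beside the large one; either may be the nearer to the robot.
- valve_lever (a joint): Turn of the outlet valve's lever in rad, counter-clockwise seen from above. Starts at 0 to 0.15 = shut (lever points to the unit's +x, the rear); 1.571 = fully open against its stop (points to the unit's +y, along the hose outlet). Friction about 0.12 N m; stays where left.
- lever_grip (a point): Middle of the lever's black sleeve, 55 mm from its vertical axis at x = 0, y = 80 mm in the unit's frame. x points outward along the lever. Sleeve 14 mm wide, z = 103 to 115 mm, from 30 to 80 mm from the axis; under it the left block's top at z = 85 mm, with four 1 mm screw heads on the housing's corners.
- hose_outlet (a point): Tip of the brass hose outlet, 13 mm thick, which stands 15 mm out of the unit's left (+y) side at z = 60 mm. The open lever points the same way. Axes as the unit's.
- vial: Loose glass vial with a black cap, 27 mm in diameter, 56 mm high, origin under its centre, behind and left of the unit. Leave standing.
- beaker: Loose small glass beaker, 42 mm in diameter, 48 mm high, origin under its centre, beside the vial. Leave standing.

How it is judged:
On the way, in this order (a step that is already met when the one before it is completed fails the run):
1. the nut is tightened fully home (value of joint gland_nut above 2.42 rad), for 0.2 s.
2. the valve lever is turned fully open (value of joint valve_lever above 1.43 rad), for 0.2 s.
At the end, for the whole second after the job is handed in: The nut is within 0.08 rad (5 degrees) of its stop, the valve lever within 8 degrees of fully open, the large spanner lies flat and at rest on the bench (either face up), and the vial and beaker stand upright (value of joint gland_nut above 2.42 rad and value of joint valve_lever above 1.43 rad and height (world z) of spanner_large below 0.014 m and (angle between spanner_large's own z axis and vertical below 0.1 rad or angle between spanner_large's own z axis and vertical above 3.04 rad) and linear speed of spanner_large below 0.02 m/s and angle between each of vial, beaker's own z axis and vertical below 0.3 rad); the robot touches nothing.
It fails at once if the nut is gripped or pushed with the fingers instead of the spanner (contact force between the fingers and gland_nut above 3 N).
It fails at once if the valve is opened before the nut is home (value of joint gland_nut below 2.35 rad and value of joint valve_lever above 0.5 rad).
It fails at once if the vial is knocked over (angle between vial's own z axis and vertical above 0.6 rad).
It fails at once if the beaker is knocked over (angle between beaker's own z axis and vertical above 0.6 rad).
It also fails if it takes over 72 s, if anything falls off the work surface, if the arm or the gripper's body presses on something with over 40 N, if the wrist force passes 120 N, or if a joint passes its speed limit or range.

## Working session

There is one attempt and no reset: what is moved stays moved. The work goes in short steps, Python scripts to look and compute and a shell command to move; the robot and the scene stay as the last step left them, time stands still between calls to the robot, and variables do not carry over. Pictures are saved under pics/ and viewed, at most 10 in all, crops included, and the job is handed in when it is done.

```bash
mkdir -p pics; python3 - <<'E'
from station import arm
import cv2,numpy as np
s=arm.get_state();print(s)
for n in("top","scene"):
    im=arm.grab_frame(n);cv2.imwrite(f"pics/{n}0.png",im[:,:,::-1])
    c=arm.get_calibration(n);print(n,c)
a=cv2.imread("pics/top0.png");cv2.imwrite("pics/top0b.png",cv2.resize(a,(800,600),interpolation=cv2.INTER_CUBIC))
E
```

```text
{'t': 0.0, 'q': array([ 1.44109647e+00,  3.59369218e-01,  1.10519532e-02, -3.46844420e-04,
       -1.22407782e+00, -2.88142626e-01]), 'qd': array([-0.00037312, -0.00055979,  0.00041611,  0.00090113,  0.00101314,
       -0.00015512]), 'joint_efforts': array([-6.58156641e-04, -5.82721889e+01,  2.93062556e+01,  6.99729234e+00,
        6.75067960e-03, -1.48849299e-04]), 'eef_pos': array([0.27370944, 0.61648333, 0.22563169]), 'ee_rot': array([ 3.13996714e+00, -1.41752784e-04, -4.17960495e-01]), 'force': array([-0.56464287,  0.06437211, -0.03302814]), 'moment': array([ 0.02244573, -0.01102904, -0.00946808]), 'gripper_force': 0.0, 'width': 0.0879891675024654}
top {'fx': 480.02769932651483, 'fy': 480.02769932651483, 'cx': 255.03721620325976, 'cy': 190.78746840416855, 'cam_to_world': array([[ 0.1151393 , -0.96599114,  0.23152549,  0.37038003],
       [-0.99333632, -0.11316061,  0.02185463,  0.30201167],
       [ 0.00508818, -0.23249901, -0.97258332,  1.03702359],
       [ 0.        ,  0.        ,  0.        ,  1.        ]])}
scene {'fx': 364.29113820911965, 'fy': 364.29113820911965, 'cx': 250.12036076567165, 'cy': 193.22943349347037, 'cam_to_world': array([[ 0.88736894, -0.33815249,  0.31341548,  0.31762024],
       [-0.46089419, -0.66881547,  0.58332016, -0.18234225],
       [ 0.01236596, -0.66207157, -0.74933859,  0.75090466],
       [ 0.        ,  0.        ,  0.        ,  1.        ]])}
```

View pics/top0b.png

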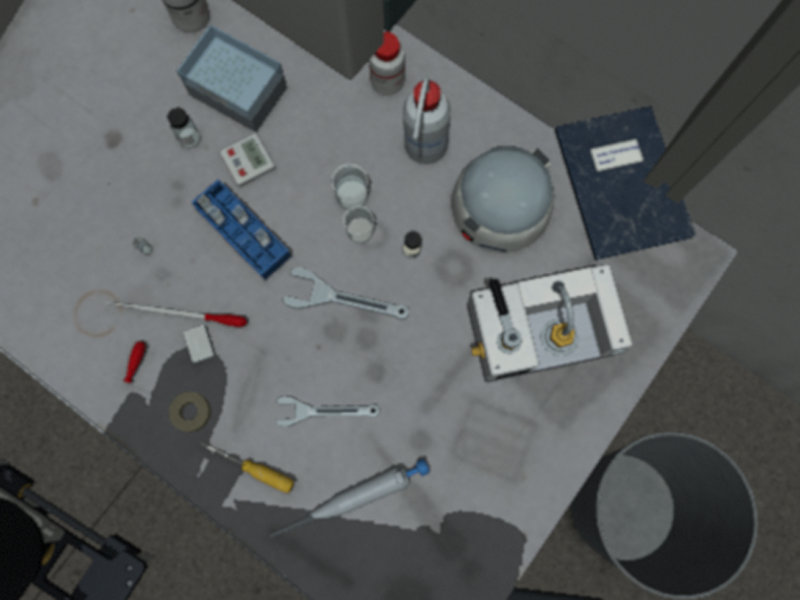

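View pics/scene0.png

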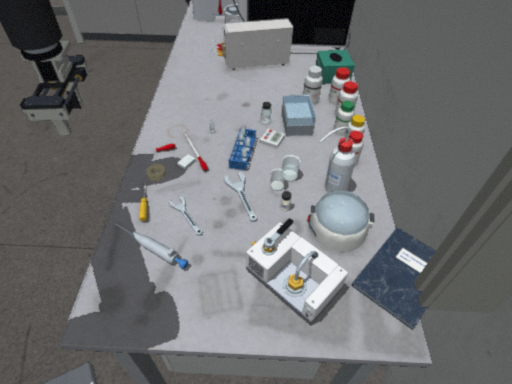

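Top view (scaled 800x600): the large spanner lies at (290–408, 270–318) with its jaw to the left, and the small one at (280–378, 400–425). The unit is at (470–632, 265–378) with the brass nut at (562,335) and the lever grip at (497,295). The vial is at (412,243) and the beaker at (360,225).

```bash
cat > h.py <<'E'
import numpy as np,cv2
from station import arm
def ray(n,px):
    c=arm.get_calibration(n);M=c["cam_to_world"]
    d=M[:3,:3]@np.array([(px[0]-c["cx"])/c["fx"],(px[1]-c["cy"])/c["fy"],1.]);return M[:3,3],d
def onz(n,px,z):
    o,d=ray(n,px);return (o+d*(z-o[2])/d[2])
def proj(n,P):
    c=arm.get_calibration(n);M=c["cam_to_world"];p=M[:3,:3].T@(np.array(P)-M[:3,3])
    return np.array([c["fx"]*p[0]/p[2]+c["cx"],c["fy"]*p[1]/p[2]+c["cy"]])
E
python3 - <<'E'
from h import *
a=cv2.imread("pics/top0.png");hsv=cv2.cvtColor(a,cv2.COLOR_BGR2HSV)
# brass
b=cv2.inRange(hsv,(15,120,90),(32,255,255));n,l,st,ce=cv2.connectedComponentsWithStats(b)
for i in range(1,n):
    if st[i,4]>8: print("brass",st[i],ce[i])
c=a[165:250,290:410];cv2.imwrite("pics/u.png",cv2.resize(c,None,fx=6,fy=6,interpolation=cv2.INTER_CUBIC))
c=a[160:280,170:270];cv2.imwrite("pics/s.png",cv2.resize(c,None,fx=5,fy=5,interpolation=cv2.INTER_CUBIC))
w=((hsv[...,2]>200)&(hsv[...,1]<30)).astype(np.uint8)*255;w[:160]=0;w[:,:290]=0
n,l,st,ce=cv2.connectedComponentsWithStats(w)
for i in range(1,n):
    if st[i,4]>40: print("white",st[i],ce[i])
E
```

```text
brass [353 207  14  15 125] [358.6   214.648]
brass [302 220   8   9  42] [305.95238095 224.19047619]
brass [155 295  32  20 275] [170.95636364 304.50909091]
```

View pics/u.png

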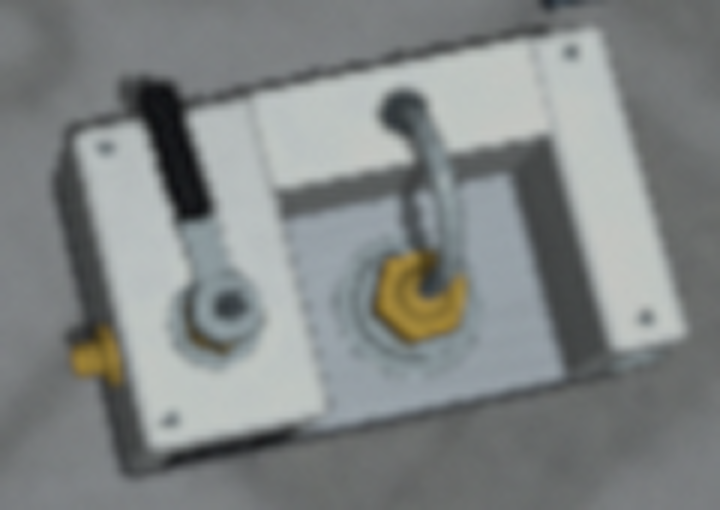

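View pics/s.png

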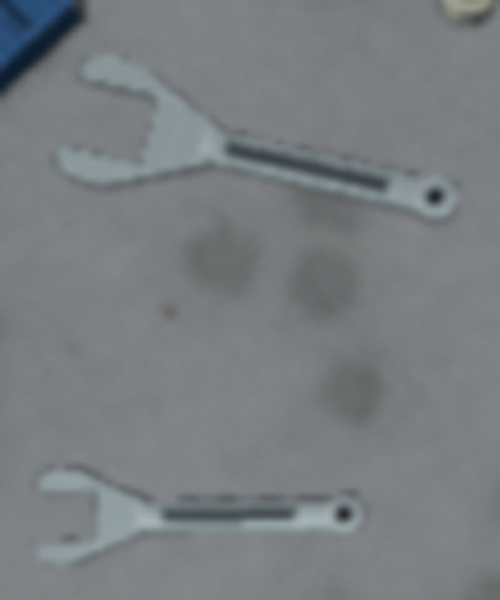

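Unit crop: the housing's top corners are at (75,130), (150,448), (602,30) and (688,342). The nut is at about (420,297) with corners visible, and the lever axis is at (228,308). Spanner crop: the tail hole is at (435,196), the throat at (147,128), and the jaw tips at (85,68) and (62,165).

```bash
cat >> h.py <<'E'
def rigid(L,W):  # 2D rigid fit W=R L+t
    L=np.array(L,float);W=np.array(W,float);lc=L.mean(0);wc=W.mean(0)
    H=(L-lc).T@(W-wc);a=np.arctan2(H[0,1]-H[1,0],H[0,0]+H[1,1])
    R=np.array([[np.cos(a),-np.sin(a)],[np.sin(a),np.cos(a)]]);t=wc-R@lc
    return a,t,np.linalg.norm(L@R.T+t-W,axis=1)
E
python3 - <<'E'
from h import *
U=lambda x,y:((x+.5)/6-.5+290,(y+.5)/6-.5+165)
S=lambda x,y:((x+.5)/5-.5+170,(y+.5)/5-.5+160)
W=[onz("top",U(*p),.085)[:2] for p in[(75,130),(150,448),(602,30),(688,342),(325,412),(275,188),(548,140)]]
L=[(.075,.112),(-.038,.112),(.075,-.076),(-.038,-.076),(-.038,.048),(.04,.048),(.04,-.048)]
a,t,r=rigid(L,W);print("unit",np.degrees(a),t,r.round(4))
R=np.array([[np.cos(a),-np.sin(a)],[np.sin(a),np.cos(a)]])
for p in[(375,303),(397,338),(447,330),(468,288),(407,252)]:
    w=R.T@(onz("top",U(*p),.0495)[:2]-t);print("nutcorner unit",w.round(4),np.linalg.norm(w).round(4),np.degrees(np.arctan2(w[1],w[0])).round(1)%60)
for nm,p,z in[("leveraxis",(228,308),.105),("grip0",(195,215),.112),("gripend",(155,88),.112)]:
    print(nm,(R.T@(onz("top",U(*p),z)[:2]-t)).round(4))
a=cv2.imread("pics/top0.png").astype(int);g=a.mean(2)
m=(g>150).astype(np.uint8);m[:,:170]=0;m[:168]=0;m[:,270:]=0
n,l,st,ce=cv2.connectedComponentsWithStats(m)
for i in range(1,n):
    if st[i,4]>150:print(st[i],ce[i])
for nm,pp in[("hole",(435,196)),("slotA",(227,149)),("slotB",(388,185)),("throat",(147,130)),("tip1",(85,68)),("tip2",(62,165)),("end",(459,202))]:
    print(nm,onz("top",S(*pp),.01)[:2].round(4))
print("vial",onz("top",(412/1.5625,238/1.5625),.056),"beaker",onz("top",(360/1.5625,237/1.5625),.0))
E
```

```text
unit 17.646766564365407 [0.58111136 0.10127361] [0.002  0.0027 0.0016 0.001  0.0018 0.0009 0.0011]
nutcorner unit [0.0009 0.0157] 0.0158 26.799999999999997
nutcorner unit [-0.0126  0.0112] 0.0168 18.5
nutcorner unit [-0.0132 -0.0066] 0.0148 26.69999999999999
nutcorner unit [-0.0001 -0.0174] 0.0174 29.5
nutcorner unit [0.0164 0.0004] 0.0164 1.4
leveraxis [0.0005 0.0771]
grip0 [0.0318 0.0821]
gripend [0.0765 0.0855]
hole [0.5973 0.3196]
slotA [0.6077 0.413 ]
slotB [0.5998 0.3407]
throat [0.6122 0.4491]
tip1 [0.637  0.4804]
tip2 [0.5921 0.4839]
end [0.5959 0.3089]
vial [0.6902459  0.31542104 0.056     ] beaker [0.70121175 0.39121814 0.        ]
```

```bash

python3 -m crank '[{"dx":0.027,"dy":-0.022,"twist":-6,"grip":1},{"dx":0.054,"dy":-0.044,"twist":-12,"grip":1},{"dx":0.081,"dy":-0.066,"twist":-18,"grip":1},{"dx":0.108,"dy":-0.088,"twist":-24,"grip":1},{"dx":0.135,"dy":-0.11,"twist":-30,"grip":1}]' 40
python3 -m crank '[{"dx":0.027,"dy":-0.022,"twist":-6,"grip":1},{"dx":0.054,"dy":-0.044,"twist":-12,"grip":1},{"dx":0.081,"dy":-0.066,"twist":-18,"grip":1},{"dx":0.108,"dy":-0.088,"twist":-24,"grip":1},{"dx":0.135,"dy":-0.11,"twist":-30,"grip":1}]'
python3 -m crank '[{"dx":0.027,"dy":-0.021,"twist":-6,"grip":0.2},{"dx":0.057,"dy":-0.0425,"twist":-12.3,"grip":0.2},{"dx":0.057,"dy":-0.0425,"dz":-0.03,"twist":-12.3,"grip":0.2},{"dx":0.057,"dy":-0.0425,"dz":-0.06,"twist":-12.3,"grip":0.2},{"dx":0.057,"dy":-0.0425,"dz":-0.06,"twist":-12.3,"grip":0.2}]'
python3 - <<'E'
from h import *
s=arm.get_state();print(s["q"].round(3),s["eef_pos"],s["ee_rot"])
im=arm.grab_frame("wrist");cv2.imwrite("pics/w1.png",im[:,:,::-1])
c=arm.get_calibration("wrist");print(c)
E
```

```text
[ 1.441  0.359  0.011 -0.    -1.224 -0.288] [0.27371387 0.61651977 0.22572181] [ 3.14009587e+00 -1.40664638e-04 -4.17884750e-01]
{'fx': 297.3186396354542, 'fy': 297.3186396354542, 'cx': 258.23047976669056, 'cy': 191.69605469886008, 'tool_from_camera': array([[-2.79162245e-04, -9.67639760e-01, -2.52335525e-01,
         6.85256997e-02],
       [ 9.99999944e-01, -2.23914808e-04, -2.47659774e-04,
        -5.96959559e-04],
       [ 1.83143784e-04, -2.52335580e-01,  9.67639768e-01,
        -1.58342870e-01],
       [ 0.00000000e+00,  0.00000000e+00,  0.00000000e+00,
         1.00000000e+00]])}invalid input at $[0]: expected keys dx, dy, dz, twist, grip
invalid input at $[0]: expected keys dx, dy, dz, twist, grip
invalid input at $[0]: expected keys dx, dy, dz, twist, grip
```

View pics/w1.png

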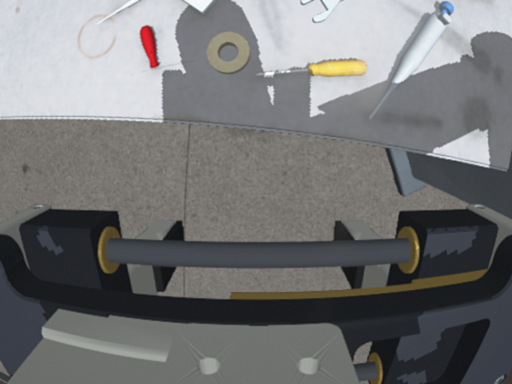

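All five keys are required, so nothing moved. The wrist picture only shows the bench edge and the gripper; the row of fingers is at image row ~250.

```bash

python3 -m crank '[{"dx":0.027,"dy":-0.022,"dz":0,"twist":-6,"grip":1},{"dx":0.054,"dy":-0.044,"dz":0,"twist":-12,"grip":1},{"dx":0.081,"dy":-0.066,"dz":0,"twist":-18,"grip":1},{"dx":0.108,"dy":-0.088,"dz":0,"twist":-24,"grip":1},{"dx":0.135,"dy":-0.11,"dz":0,"twist":-30,"grip":1}]' 40
python3 -m crank '[{"dx":0.027,"dy":-0.022,"dz":0,"twist":-6,"grip":1},{"dx":0.054,"dy":-0.044,"dz":0,"twist":-12,"grip":1},{"dx":0.081,"dy":-0.066,"dz":0,"twist":-18,"grip":1},{"dx":0.108,"dy":-0.088,"dz":0,"twist":-24,"grip":1},{"dx":0.135,"dy":-0.11,"dz":0,"twist":-30,"grip":1}]'
python3 -m crank '[{"dx":0.027,"dy":-0.021,"dz":0,"twist":-6,"grip":0.2},{"dx":0.057,"dy":-0.0425,"dz":0,"twist":-12.3,"grip":0.2},{"dx":0.057,"dy":-0.0425,"dz":-0.03,"twist":-12.3,"grip":0.2},{"dx":0.057,"dy":-0.0425,"dz":-0.06,"twist":-12.3,"grip":0.2},{"dx":0.057,"dy":-0.0425,"dz":-0.06,"twist":-12.3,"grip":0.2}]'
python3 - <<'E'
from h import *
s=arm.get_state();print(s["q"].round(3),s["eef_pos"],s["ee_rot"])
im=arm.grab_frame("wrist");cv2.imwrite("pics/w2.png",im[:,:,::-1])
E
```

```text
t: 0.57
eef_pos: [0.4097, 0.5057, 0.2263]
ee_rot: [3.141, -0.0, -0.946]
force: [-0.1, 0.5, 0.4]
width: 0.0877
gripper_force: 0.0
t: 0.98
eef_pos: [0.5449, 0.3956, 0.2264]
ee_rot: [3.141, -0.0, -1.47]
force: [0.1, 0.3, -0.1]
width: 0.0877
gripper_force: 0.0
t: 1.4
eef_pos: [0.5984, 0.3515, 0.1595]
ee_rot: [3.134, -0.006, -1.682]
force: [-1.7, -0.1, -2.5]
width: 0.0601
gripper_force: 0.0
[ 0.81   0.439 -0.02  -0.003 -1.122 -0.92 ] [0.59837639 0.35151394 0.15954111] [ 3.13366027 -0.0064712  -1.68245171]
```

View pics/w2.png

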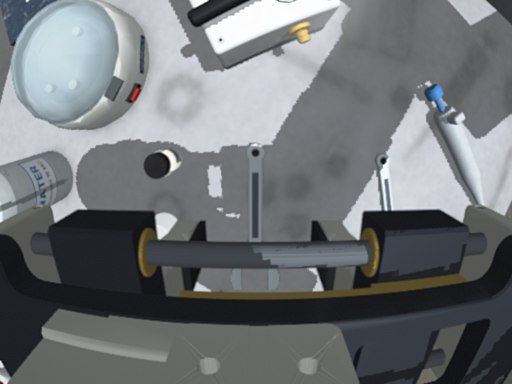

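The wrist view shows the large spanner under the gripper: its tail hole is at (256,152), and the handle runs straight down the image centre to (254,240). The small spanner's tail is at (382,160) and the vial cap at (158,165).

```bash
cat >> h.py <<'E'
from scipy.spatial.transform import Rotation as Ro
def wray(px,s):
    c=arm.get_calibration("wrist");v=np.array([px[0]-c["cx"],px[1]-c["cy"]])/c["fx"];r=np.hypot(*v)
    d=np.array([*(v/r*np.sin(r)),np.cos(r)]) if r>0 else np.array([0,0,1.])
    T=c["tool_from_camera"];R=Ro.from_euler("xyz",s["ee_rot"]).as_matrix()
    return s["eef_pos"]+R@T[:3,3],R@T[:3,:3]@d
def wz(px,s,z):
    o,d=wray(px,s);return o+d*(z-o[2])/d[2]
E
python3 - <<'E'
from h import *
s=arm.get_state();print(s["eef_pos"],s["ee_rot"])
a=cv2.imread("pics/w2.png").astype(int)
# handle edges on some rows
g=a.mean(2)
for r in(165,180,200,215,230):
    print(r,g[r,238:274].astype(int))
for p in[(256,152),(255,142),(255,240)]:print(p,wz(p,s,.01).round(4))
E
```

```text
[0.59929266 0.35250492 0.16285699] [ 3.13646231 -0.00538523 -1.68071065]
165 [118 117 117 116 116 116 115 115 115 113 112 126 134 135 132 132 134 132
 131 131 133 133 132 125 115 109 114 116 117 116 117 116 117 116 115 116]
180 [114 113 113 113 114 111 112 112 111 110 113 126 134 122  86  64  61  62
  61  68  98 130 133 123 110 100 102 104 104 105 103 104 102 103 103 103]
200 [114 114 113 113 113 112 111 111 108 108 112 126 136 123  87  63  60  62
  58  67  97 131 134 120 104  96  96  95  96  95  96  96  96  97  98 100]
215 [207 184 132 114 116 117 117 116 114 112 113 126 134 123  85  62  60  60
  59  72 104 133 133 118 109 112 113 112 112 111 113 114 114 114 113 111]
230 [116 115 116 117 116 117 116 117 117 113 111 124 134 123  85  61  60  58
  59  70 104 132 133 116 106 111 115 113 113 112 113 112 111 112 111 111]
(256, 152) [0.5986 0.3223 0.01  ]
(255, 142) [0.5985 0.3117 0.01  ]
(255, 240) [0.6109 0.4214 0.01  ]
```

```bash

python3 -m crank '[{"dx":0.001,"dy":0,"dz":-0.035,"twist":0,"grip":0.2},{"dx":0.001,"dy":0,"dz":-0.07,"twist":0,"grip":0.2},{"dx":0.001,"dy":0,"dz":-0.105,"twist":0,"grip":0.2},{"dx":0.001,"dy":0,"dz":-0.14,"twist":0,"grip":0.2},{"dx":0.001,"dy":0,"dz":-0.15,"twist":0,"grip":0.2}]'
python3 -m crank '[{"dx":0,"dy":0,"dz":0,"twist":0,"grip":0.2},{"dx":0,"dy":0,"dz":0,"twist":0,"grip":0.2},{"dx":0,"dy":0,"dz":0,"twist":0,"grip":0.2},{"dx":0,"dy":0,"dz":0,"twist":0,"grip":0.2},{"dx":0,"dy":0,"dz":0,"twist":0,"grip":0.2}]'
```

```text
t: 1.87
eef_pos: [0.5998, 0.3536, 0.013]
ee_rot: [3.138, -0.004, -1.679]
force: [-1.1, -0.9, 0.0]
width: 0.0526
gripper_force: 0.0
t: 2.28
eef_pos: [0.6029, 0.3554, 0.019]
ee_rot: [-3.139, 0.003, -1.679]
force: [-0.9, 0.6, -0.1]
width: 0.0524
gripper_force: 0.0
```

```bash

python3 -m crank '[{"dx":0,"dy":0,"dz":-0.004,"twist":0,"grip":0.2},{"dx":0,"dy":0,"dz":-0.008,"twist":0,"grip":0.2},{"dx":0,"dy":0,"dz":-0.012,"twist":0,"grip":0.2},{"dx":0,"dy":0,"dz":-0.012,"twist":0,"grip":0.2},{"dx":0,"dy":0,"dz":-0.012,"twist":0,"grip":0.2}]'
python3 -m crank '[{"dx":0,"dy":0,"dz":0,"twist":0,"grip":-1},{"dx":0,"dy":0,"dz":0,"twist":0,"grip":-1},{"dx":0,"dy":0,"dz":0,"twist":0,"grip":-1},{"dx":0,"dy":0,"dz":0,"twist":0,"grip":-1},{"dx":0,"dy":0,"dz":0,"twist":0,"grip":-1}]' 60
python3 -m crank '[{"dx":0,"dy":0,"dz":0,"twist":0,"grip":-1},{"dx":0,"dy":0,"dz":0,"twist":0,"grip":-1},{"dx":0,"dy":0,"dz":0,"twist":0,"grip":-1},{"dx":0,"dy":0,"dz":0,"twist":0,"grip":-1},{"dx":0,"dy":0,"dz":0,"twist":0,"grip":-1}]' 60
```

```text
t: 2.7
eef_pos: [0.6016, 0.3541, 0.0039]
ee_rot: [3.141, -0.001, -1.68]
force: [0.6, 0.4, -0.6]
width: 0.0526
gripper_force: 0.0
t: 3.12
eef_pos: [0.602, 0.3545, 0.0047]
ee_rot: [-3.141, 0.0, -1.68]
force: [-0.6, 0.4, 0.1]
width: 0.0249
gripper_force: 0.0
t: 3.53
eef_pos: [0.6018, 0.3544, 0.0046]
ee_rot: [3.142, 0.0, -1.68]
force: [-0.9, 0.3, 1.5]
width: 0.0145
gripper_force: 60.0
```

The grasp holds, but the jaw lies on the side away from the wrist camera. I'll regrip half a turn round so the camera sees the jaw and nut.

```bash

python3 -m crank '[{"dx":0,"dy":0,"dz":0,"twist":0,"grip":0.2},{"dx":0,"dy":0,"dz":0,"twist":0,"grip":0.2},{"dx":0,"dy":0,"dz":0.03,"twist":0,"grip":0.2},{"dx":0,"dy":0,"dz":0.065,"twist":0,"grip":0.2},{"dx":0,"dy":0,"dz":0.1,"twist":6,"grip":0.2}]'
python3 -m crank '[{"dx":0,"dy":0,"dz":0,"twist":7,"grip":0.2},{"dx":0,"dy":0,"dz":0,"twist":14,"grip":0.2},{"dx":0,"dy":0,"dz":0,"twist":21,"grip":0.2},{"dx":0,"dy":0,"dz":0,"twist":28,"grip":0.2},{"dx":0,"dy":0,"dz":0,"twist":35,"grip":0.2}]'
python3 -m crank '[{"dx":0,"dy":0,"dz":0,"twist":7,"grip":0.2},{"dx":0,"dy":0,"dz":0,"twist":14,"grip":0.2},{"dx":0,"dy":0,"dz":0,"twist":21,"grip":0.2},{"dx":0,"dy":0,"dz":0,"twist":28,"grip":0.2},{"dx":0,"dy":0,"dz":0,"twist":35,"grip":0.2}]'
python3 -m crank '[{"dx":0,"dy":0,"dz":0,"twist":7,"grip":0.2},{"dx":0,"dy":0,"dz":0,"twist":14,"grip":0.2},{"dx":0,"dy":0,"dz":0,"twist":21,"grip":0.2},{"dx":0,"dy":0,"dz":0,"twist":28,"grip":0.2},{"dx":0,"dy":0,"dz":0,"twist":35,"grip":0.2}]'
python3 -m crank '[{"dx":0,"dy":0,"dz":0,"twist":7,"grip":0.2},{"dx":0,"dy":0,"dz":0,"twist":14,"grip":0.2},{"dx":0,"dy":0,"dz":0,"twist":21,"grip":0.2},{"dx":0,"dy":0,"dz":0,"twist":28,"grip":0.2},{"dx":0,"dy":0,"dz":0,"twist":35,"grip":0.2}]'
python3 -m crank '[{"dx":0,"dy":0,"dz":0,"twist":7,"grip":0.2},{"dx":0,"dy":0,"dz":0,"twist":14,"grip":0.2},{"dx":0,"dy":0,"dz":0,"twist":21,"grip":0.2},{"dx":0,"dy":0,"dz":0,"twist":28,"grip":0.2},{"dx":0,"dy":0,"dz":0,"twist":34,"grip":0.2}]'
python3 -m crank '[{"dx":0,"dy":0,"dz":-0.04,"twist":0,"grip":0.2},{"dx":0,"dy":0,"dz":-0.08,"twist":0,"grip":0.2},{"dx":0,"dy":0,"dz":-0.1,"twist":0,"grip":0.2},{"dx":0,"dy":0,"dz":-0.1,"twist":0,"grip":0.2},{"dx":0,"dy":0,"dz":-0.1,"twist":0,"grip":0.2}]'
```

```text
t: 3.95
eef_pos: [0.6014, 0.3538, 0.1047]
ee_rot: [3.14, -0.002, -1.576]
force: [-0.1, 0.3, 0.5]
width: 0.0426
gripper_force: 0.0
t: 4.37
eef_pos: [0.6019, 0.3544, 0.1047]
ee_rot: [-3.141, 0.0, -0.958]
force: [0.2, -0.7, -0.4]
width: 0.0527
gripper_force: 0.0
t: 4.78
eef_pos: [0.6019, 0.3544, 0.1045]
ee_rot: [3.142, 0.0, -0.347]
force: [-0.1, -0.6, 0.0]
width: 0.0525
gripper_force: 0.0
t: 5.2
eef_pos: [0.6019, 0.3544, 0.1045]
ee_rot: [3.142, 0.0, 0.264]
force: [0.4, 0.3, -1.0]
width: 0.0528
gripper_force: 0.0
t: 5.62
eef_pos: [0.6019, 0.3544, 0.1045]
ee_rot: [3.142, 0.0, 0.875]
force: [-0.4, -0.2, 1.1]
width: 0.0524
gripper_force: 0.0
t: 6.03
eef_pos: [0.6019, 0.3544, 0.1045]
ee_rot: [3.142, 0.0, 1.468]
force: [-0.5, 0.5, -0.8]
width: 0.0529
gripper_force: 0.0
t: 6.45
eef_pos: [0.6017, 0.3542, 0.0038]
ee_rot: [-3.141, 0.001, 1.462]
force: [-0.2, 0.2, -0.1]
width: 0.0527
gripper_force: 0.0
```

```bash

python3 -m crank '[{"dx":0,"dy":0,"dz":0,"twist":0,"grip":-1},{"dx":0,"dy":0,"dz":0,"twist":0,"grip":-1},{"dx":0,"dy":0,"dz":0,"twist":0,"grip":-1},{"dx":0,"dy":0,"dz":0,"twist":0,"grip":-1},{"dx":0,"dy":0,"dz":0,"twist":0,"grip":-1}]' 60
python3 -m crank '[{"dx":0,"dy":0,"dz":0,"twist":0,"grip":-1},{"dx":0,"dy":0,"dz":0,"twist":0,"grip":-1},{"dx":0,"dy":0,"dz":0,"twist":0,"grip":-1},{"dx":0,"dy":0,"dz":0,"twist":0,"grip":-1},{"dx":0,"dy":0,"dz":0,"twist":0,"grip":-1}]' 60
python3 -m crank '[{"dx":0,"dy":0,"dz":0.03,"twist":0,"grip":-1},{"dx":0,"dy":0,"dz":0.06,"twist":0,"grip":-1},{"dx":0,"dy":0,"dz":0.09,"twist":0,"grip":-1},{"dx":0,"dy":0,"dz":0.12,"twist":0,"grip":-1},{"dx":0,"dy":0,"dz":0.12,"twist":0,"grip":-1}]' 60
python3 - <<'E'
from h import *
s=arm.get_state();print(s["eef_pos"],s["ee_rot"],s["moment"],s["width"])
im=arm.grab_frame("wrist");cv2.imwrite("pics/w3.png",im[:,:,::-1])
E
```

```text
t: 6.87
eef_pos: [0.602, 0.3545, 0.0048]
ee_rot: [3.141, -0.0, 1.462]
force: [0.8, 0.2, -0.3]
width: 0.0248
gripper_force: 0.0
t: 7.28
eef_pos: [0.602, 0.3544, 0.0047]
ee_rot: [3.141, -0.0, 1.462]
force: [-0.0, 0.7, 1.2]
width: 0.0147
gripper_force: 60.0
t: 7.7
eef_pos: [0.6047, 0.3564, 0.1317]
ee_rot: [3.134, -0.006, 1.463]
force: [1.7, 1.6, -0.3]
width: 0.015
gripper_force: 60.0
[0.60473772 0.35642752 0.13172218] [ 3.13432161 -0.00648776  1.46304081] [ 0.01836404 -0.321147    0.02601289] 0.014968036142983893
```

View pics/w3.png

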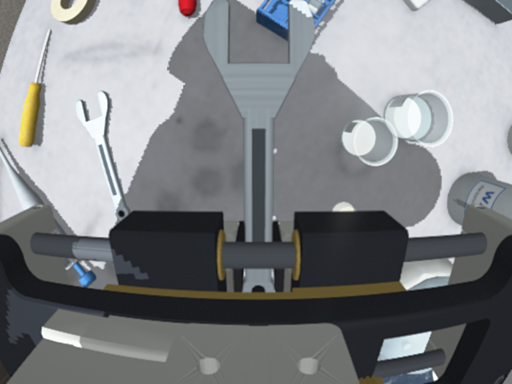

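The held spanner is clear in the wrist view: inner jaw faces at columns ~229 and ~290, throat at row ~64, tips at row ~0.

```bash
cat >> h.py <<'E'
ID=dict(eef_pos=np.zeros(3),ee_rot=[0,0,0])
E
python3 - <<'E'
from h import *
a=cv2.imread("pics/w3.png").astype(int);g=a.mean(2)
for r in(20,35,50):print(r,g[r,200:320].astype(int))
for r in(130,200): print(r,g[r,235:285].astype(int))
print(g[50:75,259].astype(int))
for p in[(229,20),(290,20),(229,50),(290,50),(259,64),(259,130),(259,200)]:print(p,wz(p,ID,-.0053).round(4))
E
```

```text
20 [117 118 119 118 129 145 151 151 151 152 152 152 151 151 151 150 151 152
 153 155 156 155 155 154 154 152 155 147 110  91 110 122 123 122 122 123
 121 121 122 123 124 123 124 123 123 121 121 119 119 117 117 115 113 112
 112 104  73  49  44  46  47  49  52  49  47  46  45  45  45  46  47  55
  75  94 123 151 156 152 150 147 148 147 145 144 151 146 121  96  85 112
 145 154 150 148 147 147 148 149 150 151 150 148 150 151 152 152 152 152
 152 150 151 152 152 148 150 152 146 147 158 156]
35 [123 122 124 133 147 150 152 151 153 153 153 151 152 152 153 151 152 154
 154 156 157 156 157 155 154 154 153 140  94  89 119 124 123 122 122 123
 122 123 123 124 124 124 123 123 121 121 122 123 121 122 122 121 123 123
 124 123 123 124 122 121 122 122 120 120 120 120 118 119 118 117 116 114
 112 112 110 109 106  95  79  63  54  52  52  54  55  55  57  64  82 111
 145 154 152 149 148 148 150 150 151 152 152 151 151 153 154 155 154 154
 155 153 153 155 156 154 138 134 133 133 139 160]
50 [122 124 124 124 124 125 120 120 136 152 155 155 153 153 151 150 152 154
 156 156 157 158 158 157 154 155 154 131  
[... 445 characters left out ...]
  84
  66  67  67  68  67  67  68  69  68  68  67  75 107 141 156 155 150 142
 133 124 116 117 125 128 127 128 128 128 128 128 129 129]
200 [123 123 123 122 122 122 123 121 117 115 127 137 143 149 150 147 132  92
  66  67  67  67  67  66  68  69  67  67  67  85 122 148 151 148 142 134
 126 118 116 122 124 123 122 124 124 124 124 124 123 123]
[125 127 126 127 128 127 126 125 124 124 124 121 115 132 150 153 153 154
 156 155 153 152 152 151 148]
(229, 20) [ 0.1194 -0.014  -0.0053]
(290, 20) [ 0.1194  0.0174 -0.0053]
(229, 50) [ 0.1026 -0.0138 -0.0053]
(290, 50) [ 0.1027  0.0173 -0.0053]
(259, 64) [ 0.0949  0.0015 -0.0053]
(259, 130) [ 0.0607  0.0014 -0.0053]
(259, 200) [ 0.0234  0.0015 -0.0053]
```

```bash

python3 -m crank '[{"dx":-0.0118,"dy":-0.0236,"dz":0,"twist":-2.7,"grip":-1},{"dx":-0.0236,"dy":-0.0472,"dz":0,"twist":-5.4,"grip":-1},{"dx":-0.0354,"dy":-0.0708,"dz":0,"twist":-8.1,"grip":-1},{"dx":-0.0472,"dy":-0.0944,"dz":0,"twist":-10.8,"grip":-1},{"dx":-0.059,"dy":-0.118,"dz":0,"twist":-13.5,"grip":-1}]' 60
python3 -m crank '[{"dx":-0.0118,"dy":-0.0236,"dz":0,"twist":-2.7,"grip":-1},{"dx":-0.0236,"dy":-0.0472,"dz":0,"twist":-5.4,"grip":-1},{"dx":-0.0354,"dy":-0.0708,"dz":0,"twist":-8.1,"grip":-1},{"dx":-0.0472,"dy":-0.0944,"dz":0,"twist":-10.8,"grip":-1},{"dx":-0.059,"dy":-0.118,"dz":0,"twist":-13.5,"grip":-1}]' 60
python3 -m crank '[{"dx":-0.0118,"dy":-0.0236,"dz":0,"twist":-2.7,"grip":-1},{"dx":-0.0236,"dy":-0.0472,"dz":0,"twist":-5.4,"grip":-1},{"dx":-0.0354,"dy":-0.0708,"dz":0,"twist":-8.1,"grip":-1},{"dx":-0.0472,"dy":-0.0944,"dz":0,"twist":-10.8,"grip":-1},{"dx":-0.059,"dy":-0.118,"dz":0,"twist":-13.8,"grip":-1}]' 60
python3 -m crank '[{"dx":0,"dy":0,"dz":-0.02,"twist":0,"grip":-1},{"dx":0,"dy":0,"dz":-0.04,"twist":0,"grip":-1},{"dx":0,"dy":0,"dz":-0.056,"twist":0,"grip":-1},{"dx":0,"dy":0,"dz":-0.056,"twist":0,"grip":-1},{"dx":0,"dy":0,"dz":-0.056,"twist":0,"grip":-1}]' 60
python3 -m crank '[{"dx":0,"dy":0,"dz":0,"twist":0,"grip":-1},{"dx":0,"dy":0,"dz":0,"twist":0,"grip":-1},{"dx":0,"dy":0,"dz":0,"twist":0,"grip":-1},{"dx":0,"dy":0,"dz":0,"twist":0,"grip":-1},{"dx":0,"dy":0,"dz":0,"twist":0,"grip":-1}]' 60
python3 - <<'E'
from h import *
s=arm.get_state();print(s["eef_pos"],s["ee_rot"],s["q"])
im=arm.grab_frame("wrist");cv2.imwrite("pics/w4.png",im[:,:,::-1])
np.save("w4.npy",np.r_[s["eef_pos"],s["ee_rot"]])
E
```

```text
t: 8.17
eef_pos: [0.5414, 0.2349, 0.1232]
ee_rot: [-3.14, 0.002, 1.224]
force: [0.0, 0.3, -2.0]
width: 0.0149
gripper_force: 60.0
t: 8.58
eef_pos: [0.4824, 0.1169, 0.1235]
ee_rot: [-3.141, 0.001, 0.988]
force: [0.3, 0.6, -1.5]
width: 0.0146
gripper_force: 60.0
t: 9.0
eef_pos: [0.4233, -0.0008, 0.1237]
ee_rot: [-3.141, 0.001, 0.748]
force: [0.8, -0.5, -2.1]
width: 0.0151
gripper_force: 60.0
t: 9.42
eef_pos: [0.4238, -0.0001, 0.0678]
ee_rot: [-3.141, 0.003, 0.75]
force: [0.3, 0.3, -1.2]
width: 0.0148
gripper_force: 60.0
t: 9.83
eef_pos: [0.4252, 0.0006, 0.069]
ee_rot: [3.141, -0.001, 0.75]
force: [-0.5, 0.4, -0.9]
width: 0.0147
gripper_force: 60.0
[0.42518116 0.00059758 0.06904149] [ 3.14126925e+00 -1.00776978e-03  7.49934139e-01] [ 4.69436157e-01  1.22742534e-01 -7.28906715e-01  4.83048580e-05
 -7.18089165e-01  1.85125779e+00]
```

View pics/w4.png

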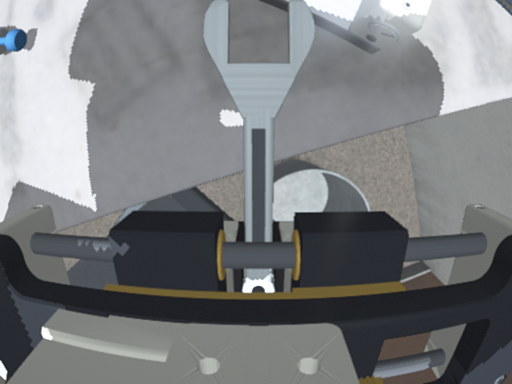

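The wrist view shows the jaw at columns 205–313, but the nut is still beyond the top edge of the picture. I'll slide in above the nut, below the tube bend, and measure it through the jaw by colour.

```bash

python3 -m crank '[{"dx":0.018,"dy":0.006,"dz":0,"twist":0,"grip":-1},{"dx":0.036,"dy":0.0115,"dz":0,"twist":0,"grip":-1},{"dx":0.054,"dy":0.017,"dz":0,"twist":0,"grip":-1},{"dx":0.0713,"dy":0.0227,"dz":0,"twist":0,"grip":-1},{"dx":0.0713,"dy":0.0227,"dz":0,"twist":0,"grip":-1}]' 60
python3 -m crank '[{"dx":0,"dy":0,"dz":0,"twist":0,"grip":-1},{"dx":0,"dy":0,"dz":0,"twist":0,"grip":-1},{"dx":0,"dy":0,"dz":0,"twist":0,"grip":-1},{"dx":0,"dy":0,"dz":0,"twist":0,"grip":-1},{"dx":0,"dy":0,"dz":0,"twist":0,"grip":-1}]' 60
python3 - <<'E'
from h import *
s=arm.get_state();print(s["eef_pos"],s["ee_rot"])
im=arm.grab_frame("wrist");cv2.imwrite("pics/w5.png",im[:,:,::-1])
a=im[:,:,::-1].copy();cv2.imwrite("pics/w5c.png",cv2.resize(a[0:110,190:330],None,fx=5,fy=5,interpolation=cv2.INTER_CUBIC))
E
```

```text
t: 10.3
eef_pos: [0.4997, 0.0243, 0.0689]
ee_rot: [3.14, -0.002, 0.751]
force: [1.6, -0.0, -1.2]
width: 0.0146
gripper_force: 60.0
t: 10.72
eef_pos: [0.4958, 0.023, 0.0688]
ee_rot: [3.142, -0.0, 0.75]
force: [-0.6, -0.2, -1.4]
width: 0.0146
gripper_force: 60.0
[0.49578634 0.02298758 0.06875188] [ 3.14156889e+00 -2.04324528e-04  7.49852443e-01]
```

View pics/w5c.png

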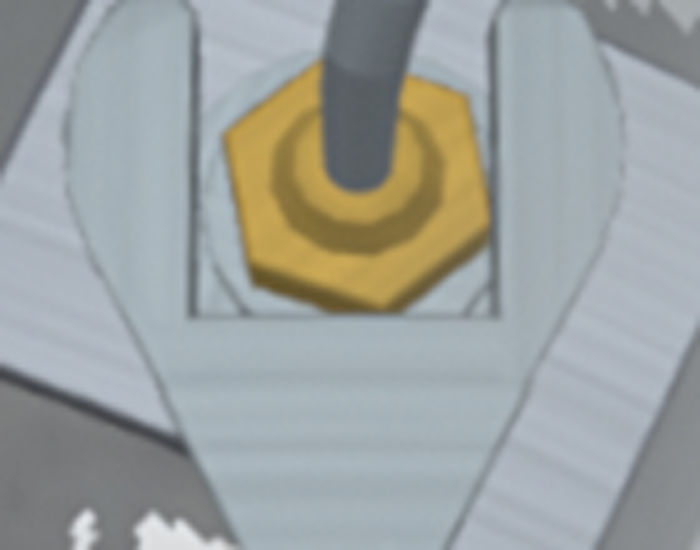

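The crop shows the brass hexagon inside the jaw, with corners at (225,130), (322,60), (467,97), (490,222), (383,305) and (252,270). The jaw edges are at columns ~192 and ~493, and the throat at row 317. The nut is turned relative to the jaw.

```bash
python3 - <<'E'
from h import *
C=lambda x,y:((x+.5)/5-.5+190,(y+.5)/5-.5)
P=np.array([wz(C(*p),ID,.0688-.0505)[:2] for p in[(225,130),(322,60),(467,97),(490,222),(383,305),(252,270)]])
c=(P[:3]+P[3:])/2;print("centres",c.round(4));m=P.mean(0);d=P-m
print(m.round(4),np.linalg.norm(d,axis=1).round(4),(np.degrees(np.arctan2(d[:,1],d[:,0]))%60).round(1))
z=-.0053
print("jaw",[wz(C(*p),ID,z)[:2].round(4) for p in[(192,150),(493,150),(342,317)]])
E
```

```text
centres [[0.1182 0.0023]
 [0.1175 0.0017]
 [0.1173 0.0026]]
[0.1177 0.0022] [0.0168 0.016  0.017  0.0166 0.0162 0.0168] [52.4 45.2 50.6 48.7 49.  46.9]
jaw [array([ 0.1145, -0.0149]), array([0.1145, 0.016 ]), array([0.096 , 0.0005])]
```

```bash

python3 -m crank '[{"dx":0.009,"dy":-0.007,"dz":0,"twist":5.5,"grip":-1},{"dx":0.0185,"dy":-0.0144,"dz":0,"twist":11,"grip":-1},{"dx":0.0185,"dy":-0.0144,"dz":0,"twist":11,"grip":-1},{"dx":0.0185,"dy":-0.0144,"dz":-0.005,"twist":11,"grip":-1},{"dx":0.0185,"dy":-0.0144,"dz":-0.01,"twist":11,"grip":-1}]' 60
python3 -m crank '[{"dx":0,"dy":0,"dz":-0.004,"twist":0,"grip":-1},{"dx":0,"dy":0,"dz":-0.008,"twist":0,"grip":-1},{"dx":0,"dy":0,"dz":-0.012,"twist":0,"grip":-1},{"dx":0,"dy":0,"dz":-0.015,"twist":0,"grip":-1},{"dx":0,"dy":0,"dz":-0.015,"twist":0,"grip":-1}]' 60
python3 - <<'E'
from h import *
s=arm.get_state();print(s["eef_pos"],s["ee_rot"],s["force"],s["moment"])
im=arm.grab_frame("wrist");cv2.imwrite("pics/w6.png",im[:,:,::-1])
E
```

```text
t: 11.18
eef_pos: [0.5143, 0.0088, 0.0583]
ee_rot: [3.142, -0.0, 0.939]
force: [-0.9, 0.6, -1.1]
width: 0.0148
gripper_force: 60.0
t: 11.6
eef_pos: [0.5141, 0.0087, 0.0428]
ee_rot: [-3.141, 0.001, 0.942]
force: [0.5, -0.0, -1.6]
width: 0.0148
gripper_force: 60.0
[0.51412191 0.00866954 0.04276193] [-3.14081925e+00  1.06254155e-03  9.41571964e-01] [ 0.50944789 -0.01692786 -1.62544309] [-0.17160848  0.02274857  0.0194166 ]
```

```bash

python3 -m crank '[{"dx":0,"dy":0,"dz":-0.002,"twist":0,"grip":-1},{"dx":-0.0047,"dy":0.0037,"dz":-0.002,"twist":-3,"grip":-1},{"dx":-0.0094,"dy":0.0075,"dz":-0.002,"twist":-6,"grip":-1},{"dx":-0.0136,"dy":0.0117,"dz":-0.002,"twist":-9,"grip":-1},{"dx":-0.0179,"dy":0.0160,"dz":-0.002,"twist":-12,"grip":-1}]' 60
python3 -m crank '[{"dx":-0.0039,"dy":0.0046,"dz":0,"twist":-3,"grip":-1},{"dx":-0.0076,"dy":0.0094,"dz":0,"twist":-6,"grip":-1},{"dx":-0.011,"dy":0.0143,"dz":0,"twist":-9,"grip":-1},{"dx":-0.0141,"dy":0.0194,"dz":0,"twist":-12,"grip":-1},{"dx":-0.0169,"dy":0.0248,"dz":0,"twist":-15,"grip":-1}]' 60
python3 - <<'E'
from h import *
s=arm.get_state();print(s["eef_pos"],s["ee_rot"],s["force"],s["moment"])
im=arm.grab_frame("wrist");cv2.imwrite("pics/w7.png",im[:,:,::-1])
hs=cv2.cvtColor(im,cv2.COLOR_RGB2HSV)[:100,190:330]
b=cv2.inRange(hs,(15,100,60),(35,255,255));k=cv2.findContours(b,0,1)[0];k=max(k,key=cv2.contourArea)
h=cv2.convexHull(k);p=cv2.approxPolyDP(h,2,True)[:,0]+[190,0];print(cv2.contourArea(h),p.tolist())
E
```

```text
t: 12.07
eef_pos: [0.4972, 0.0249, 0.0418]
ee_rot: [3.141, -0.001, 0.73]
force: [2.7, -0.7, -1.8]
width: 0.0149
gripper_force: 60.0
t: 12.48
eef_pos: [0.4802, 0.0498, 0.0419]
ee_rot: [3.141, -0.001, 0.468]
force: [1.5, -1.2, -2.0]
width: 0.0147
gripper_force: 60.0
[0.48024355 0.04980226 0.04188854] [ 3.14132326e+00 -1.11106504e-03  4.68056338e-01] [ 1.46931635 -1.22194507 -1.96195085] [-0.50153248 -0.52947909  0.02504775]
2782.5 [[246, 2], [271, 3], [284, 9], [289, 38], [264, 60], [235, 51], [232, 44], [228, 15]]
```

```bash

python3 -m crank '[{"dx":-0.0042,"dy":0.0091,"dz":0,"twist":-5,"grip":-1},{"dx":-0.0075,"dy":0.0186,"dz":0,"twist":-10,"grip":-1},{"dx":-0.01,"dy":0.0283,"dz":0,"twist":-15,"grip":-1},{"dx":-0.0117,"dy":0.0382,"dz":0,"twist":-20,"grip":-1},{"dx":-0.0125,"dy":0.0482,"dz":0,"twist":-25,"grip":-1}]' 60
python3 -m crank '[{"dx":0.0001,"dy":0.01,"dz":0,"twist":-5,"grip":-1},{"dx":0.0011,"dy":0.02,"dz":0,"twist":-10,"grip":-1},{"dx":0.0029,"dy":0.0299,"dz":0,"twist":-15,"grip":-1},{"dx":0.0056,"dy":0.0396,"dz":0,"twist":-20,"grip":-1},{"dx":0.0091,"dy":0.0489,"dz":0,"twist":-25,"grip":-1}]' 60
python3 -m crank '[{"dx":0,"dy":0,"dz":0,"twist":0,"grip":-1},{"dx":0,"dy":0,"dz":0,"twist":0,"grip":-1},{"dx":0,"dy":0,"dz":0,"twist":0,"grip":-1},{"dx":0,"dy":0,"dz":0,"twist":0,"grip":-1},{"dx":0,"dy":0,"dz":0,"twist":0,"grip":-1}]' 60
cat > nut.py <<'E'
from h import *
import sys
s=arm.get_state();print(s["eef_pos"].round(4),np.degrees(s["ee_rot"]).round(2),s["force"].round(1))
im=arm.grab_frame("wrist");cv2.imwrite(f"pics/{sys.argv[1]}.png",im[:,:,::-1])
hs=cv2.cvtColor(im,cv2.COLOR_RGB2HSV)[:100,190:330]
b=cv2.inRange(hs,(15,100,120),(35,255,255));k=max(cv2.findContours(b,0,1)[0],key=cv2.contourArea)
p=cv2.approxPolyDP(cv2.convexHull(k),2,True)[:,0]+[190,0]
for q in p:
    print(q,wz(q,ID,s["eef_pos"][2]-.0505)[:2].round(4))
Q=np.array([wz(q,ID,s["eef_pos"][2]-.0505)[:2] for q in cv2.convexHull(k)[:,0]+[190,0]])
r=cv2.minEnclosingCircle((Q*1000).astype(np.float32));print(r)
E
python3 nut.py w8
```

```text
t: 12.95
eef_pos: [0.4679, 0.0981, 0.0419]
ee_rot: [-3.141, -0.001, 0.031]
force: [3.2, -1.1, -2.0]
width: 0.0149
gripper_force: 60.0
t: 13.37
eef_pos: [0.477, 0.1468, 0.0418]
ee_rot: [-3.141, -0.001, -0.405]
force: [4.0, -3.9, -1.8]
width: 0.0148
gripper_force: 60.0
t: 13.78
eef_pos: [0.4767, 0.1464, 0.0418]
ee_rot: [-3.141, -0.0, -0.401]
force: [4.1, -1.7, -1.9]
width: 0.0149
gripper_force: 60.0
[0.4767 0.1464 0.0418] [-1.7996e+02 -3.0000e-02 -2.2970e+01] [ 4.1 -1.7 -1.9]
[284   8] [0.1256 0.0124]
[288  37] [0.1094 0.0143]
[264  55] [0.0996 0.0023]
[232  44] [ 0.1056 -0.0137]
[229  13] [ 0.1228 -0.0154]
[247   1] [ 0.1294 -0.0063]
[270   2] [0.1289 0.0054]
((115.75978088378906, -0.7450982928276062), 16.435537338256836)
```

```bash

python3 -m crank '[{"dx":-0.0029,"dy":-0.0075,"dz":0,"twist":4,"grip":-1},{"dx":-0.0029,"dy":-0.0075,"dz":0.008,"twist":4,"grip":-1},{"dx":-0.0029,"dy":-0.0075,"dz":0.016,"twist":4,"grip":-1},{"dx":-0.0029,"dy":-0.0075,"dz":0.026,"twist":4,"grip":-1},{"dx":-0.0029,"dy":-0.0075,"dz":0.026,"twist":4,"grip":-1}]' 60
python3 -m crank '[{"dx":-0.0035,"dy":-0.0124,"dz":0,"twist":6.4,"grip":-1},{"dx":-0.0056,"dy":-0.025,"dz":0,"twist":12.8,"grip":-1},{"dx":-0.0063,"dy":-0.0378,"dz":0,"twist":19.2,"grip":-1},{"dx":-0.0055,"dy":-0.0507,"dz":0,"twist":25.6,"grip":-1},{"dx":-0.0033,"dy":-0.0633,"dz":0,"twist":32,"grip":-1}]' 60
python3 -m crank '[{"dx":0.0036,"dy":-0.0123,"dz":0,"twist":6.4,"grip":-1},{"dx":0.0085,"dy":-0.0242,"dz":0,"twist":12.8,"grip":-1},{"dx":0.0147,"dy":-0.0354,"dz":0,"twist":19.2,"grip":-1},{"dx":0.0222,"dy":-0.0459,"dz":0,"twist":25.6,"grip":-1},{"dx":0.0307,"dy":-0.0555,"dz":0,"twist":32,"grip":-1}]' 60
python3 -m crank '[{"dx":0,"dy":0,"dz":0,"twist":0,"grip":-1},{"dx":0,"dy":0,"dz":0,"twist":0,"grip":-1},{"dx":0,"dy":0,"dz":0,"twist":0,"grip":-1},{"dx":0,"dy":0,"dz":0,"twist":0,"grip":-1},{"dx":0,"dy":0,"dz":0,"twist":0,"grip":-1}]' 60
python3 nut.py w9
```

```text
t: 14.25
eef_pos: [0.4748, 0.14, 0.07]
ee_rot: [-3.139, -0.002, -0.333]
force: [0.4, 0.7, -1.7]
width: 0.0146
gripper_force: 60.0
t: 14.67
eef_pos: [0.47, 0.0754, 0.0678]
ee_rot: [-3.141, -0.0, 0.231]
force: [0.3, 0.2, -1.3]
width: 0.0148
gripper_force: 60.0
t: 15.08
eef_pos: [0.5011, 0.0198, 0.0678]
ee_rot: [-3.142, -0.0, 0.789]
force: [-1.1, 0.6, -1.0]
width: 0.0149
gripper_force: 60.0
t: 15.5
eef_pos: [0.5007, 0.0208, 0.0676]
ee_rot: [-3.142, -0.0, 0.784]
force: [0.5, -0.7, -0.5]
width: 0.0147
gripper_force: 60.0
[0.5007 0.0208 0.0676] [-180.    -0.    44.9] [ 0.5 -0.7 -0.5]
[235  25] [ 0.1241 -0.013 ]
[250  17] [ 0.1292 -0.0042]
[271  18] [0.1285 0.0082]
[282  24] [0.1248 0.0146]
[283  52] [0.107  0.0151]
[267  61] [0.1013 0.0057]
[252  61] [ 0.1013 -0.003 ]
[235  52] [ 0.107  -0.0129]
((115.6364974975586, 1.0917555093765259), 16.470190048217773)
```

```bash

python3 -m crank '[{"dx":0,"dy":0,"dz":-0.006,"twist":0,"grip":-1},{"dx":0,"dy":0,"dz":-0.012,"twist":0,"grip":-1},{"dx":0,"dy":0,"dz":-0.018,"twist":0,"grip":-1},{"dx":0,"dy":0,"dz":-0.024,"twist":0,"grip":-1},{"dx":0,"dy":0,"dz":-0.026,"twist":0,"grip":-1}]' 60
python3 -m crank '[{"dx":-0.0068,"dy":0.0074,"dz":0,"twist":-5,"grip":-1},{"dx":-0.0129,"dy":0.0154,"dz":0,"twist":-10,"grip":-1},{"dx":-0.0183,"dy":0.0238,"dz":0,"twist":-15,"grip":-1},{"dx":-0.0229,"dy":0.0327,"dz":0,"twist":-20,"grip":-1},{"dx":-0.0267,"dy":0.042,"dz":0,"twist":-25,"grip":-1}]' 60
python3 -m crank '[{"dx":-0.003,"dy":0.0096,"dz":0,"twist":-5,"grip":-1},{"dx":-0.0052,"dy":0.0194,"dz":0,"twist":-10,"grip":-1},{"dx":-0.0065,"dy":0.0293,"dz":0,"twist":-15,"grip":-1},{"dx":-0.0069,"dy":0.0393,"dz":0,"twist":-20,"grip":-1},{"dx":-0.0069,"dy":0.0393,"dz":0,"twist":-20,"grip":-1}]' 60
python3 nut.py w10
```

```text
t: 15.97
eef_pos: [0.5002, 0.0201, 0.0402]
ee_rot: [-3.141, 0.002, 0.784]
force: [-0.8, -0.7, -0.9]
width: 0.0146
gripper_force: 60.0
t: 16.38
eef_pos: [0.4741, 0.0624, 0.0414]
ee_rot: [3.141, 0.0, 0.344]
force: [2.8, -1.2, -2.3]
width: 0.0145
gripper_force: 60.0
t: 16.8
eef_pos: [0.4674, 0.1025, 0.0413]
ee_rot: [3.141, 0.0, -0.004]
force: [-0.1, -0.7, -1.6]
width: 0.0147
gripper_force: 60.0
[0.4674 0.1025 0.0413] [ 1.7999e+02  1.0000e-02 -2.1000e-01] [-0.1 -0.7 -1.6]
[247   0] [ 0.13   -0.0059]
[270   1] [0.1294 0.0058]
[285   7] [0.1262 0.0133]
[290  36] [0.1101 0.0157]
[265  55] [0.0997 0.0032]
[233  44] [ 0.1057 -0.0127]
[229  14] [ 0.1222 -0.0149]
((115.91040802001953, 0.2998495101928711), 16.580013275146484)
```

```bash

python3 -m crank '[{"dx":0.0001,"dy":0.002,"dz":0,"twist":-1,"grip":-1},{"dx":0.0001,"dy":0.004,"dz":0,"twist":-2,"grip":-1},{"dx":0.0002,"dy":0.006,"dz":0,"twist":-3,"grip":-1},{"dx":0.0003,"dy":0.008,"dz":0,"twist":-4,"grip":-1},{"dx":0.0005,"dy":0.01,"dz":0,"twist":-5,"grip":-1}]' 60
python3 -m crank '[{"dx":0.0002,"dy":0.001,"dz":0,"twist":-0.5,"grip":-1},{"dx":0.0003,"dy":0.002,"dz":0,"twist":-1,"grip":-1},{"dx":0.0004,"dy":0.003,"dz":0,"twist":-1.5,"grip":-1},{"dx":0.0005,"dy":0.004,"dz":0,"twist":-2,"grip":-1},{"dx":0.0005,"dy":0.004,"dz":0,"twist":-2,"grip":-1}]' 60
python3 nut.py w11
```

```text
t: 17.27
eef_pos: [0.4678, 0.1115, 0.0415]
ee_rot: [3.141, 0.0, -0.09]
force: [1.3, -1.0, -1.4]
width: 0.0149
gripper_force: 60.0
t: 17.68
eef_pos: [0.4683, 0.1156, 0.0415]
ee_rot: [3.141, 0.0, -0.123]
force: [0.3, -3.3, -1.0]
width: 0.0151
gripper_force: 60.0
[0.4683 0.1156 0.0415] [ 1.7998e+02  1.0000e-02 -7.0700e+00] [ 0.3 -3.3 -1. ]
[246   0] [ 0.1301 -0.0065]
[272   2] [0.1289 0.0066]
[283   6] [0.1267 0.0122]
[289  36] [0.1101 0.015 ]
[265  55] [0.0997 0.003 ]
[232  44] [ 0.1057 -0.0134]
[227  15] [ 0.1217 -0.0161]
((115.94522094726562, -0.4542670249938965), 16.632152557373047)
```

```bash

python3 -m crank '[{"dx":0.0003,"dy":0.002,"dz":0,"twist":-1,"grip":-1},{"dx":0.0006,"dy":0.004,"dz":0,"twist":-2,"grip":-1},{"dx":0.0006,"dy":0.004,"dz":0,"twist":-2,"grip":-1},{"dx":0.0006,"dy":0.004,"dz":0,"twist":-2,"grip":-1},{"dx":0.0006,"dy":0.004,"dz":0,"twist":-2,"grip":-1}]' 60
python3 -m crank '[{"dx":0.0003,"dy":0.002,"dz":0,"twist":-1,"grip":-1},{"dx":0.0006,"dy":0.004,"dz":0,"twist":-2,"grip":-1},{"dx":0.0006,"dy":0.004,"dz":0,"twist":-2,"grip":-1},{"dx":0.0006,"dy":0.004,"dz":0,"twist":-2,"grip":-1},{"dx":0.0006,"dy":0.004,"dz":0,"twist":-2,"grip":-1}]' 60
```

```text
t: 18.15
eef_pos: [0.4692, 0.1196, 0.0416]
ee_rot: [-3.142, -0.0, -0.158]
force: [2.1, -4.6, -2.3]
width: 0.0147
gripper_force: 60.0
t: 18.57
eef_pos: [0.4694, 0.1234, 0.0415]
ee_rot: [3.141, 0.0, -0.192]
force: [1.5, -4.9, -0.6]
width: 0.0146
gripper_force: 60.0
```

```bash

python3 -m crank '[{"dx":0.0003,"dy":0.002,"dz":0,"twist":-1,"grip":-1},{"dx":0.0008,"dy":0.004,"dz":0,"twist":-2,"grip":-1},{"dx":0.0012,"dy":0.006,"dz":0,"twist":-3,"grip":-1},{"dx":0.0012,"dy":0.006,"dz":0,"twist":-3,"grip":-1},{"dx":0.0012,"dy":0.006,"dz":0,"twist":-3,"grip":-1}]' 60
python3 nut.py w12
python3 - <<'E'
import cv2
a=cv2.imread("pics/w12.png");cv2.imwrite("pics/w12c.png",cv2.resize(a[0:110,190:330],None,fx=5,fy=5,interpolation=cv2.INTER_CUBIC))
E
```

```text
t: 18.98
eef_pos: [0.4707, 0.1293, 0.0415]
ee_rot: [3.141, 0.0, -0.245]
force: [3.0, -5.8, -1.6]
width: 0.0147
gripper_force: 60.0
[0.4707 0.1293 0.0415] [ 1.7997e+02  1.0000e-02 -1.4020e+01] [ 3.  -5.8 -1.6]
[244   0] [ 0.13   -0.0077]
[281   4] [0.1278 0.0111]
[290  32] [0.1122 0.0154]
[267  54] [0.1002 0.0039]
[234  45] [ 0.1051 -0.0125]
[226  18] [ 0.12   -0.0167]
((116.13826751708984, -0.6632924675941467), 16.612838745117188)
```

View pics/w12c.png

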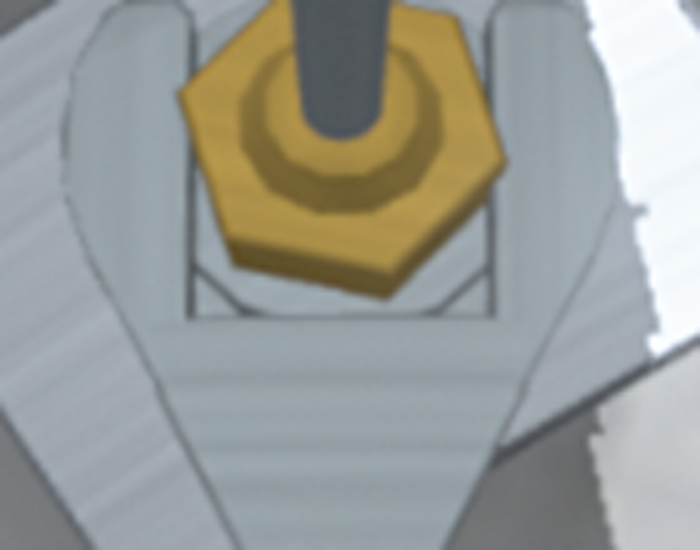

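The crop shows the nut turned about 15° inside the jaw, at (340,150). It has stopped following while the force rose, and its angle comes to about 16° towards the left wall, so it is home. Next I back off, lift, retreat and carry the spanner back to its original place.

```bash

python3 -m crank '[{"dx":-0.0013,"dy":-0.008,"dz":0,"twist":4,"grip":-1},{"dx":-0.0025,"dy":-0.017,"dz":0,"twist":8.5,"grip":-1},{"dx":-0.0034,"dy":-0.0258,"dz":0,"twist":13,"grip":-1},{"dx":-0.0034,"dy":-0.0258,"dz":0.01,"twist":13,"grip":-1},{"dx":-0.0034,"dy":-0.0258,"dz":0.026,"twist":13,"grip":-1}]' 60
python3 nut.py w13
python3 -m crank '[{"dx":0,"dy":0,"dz":0,"twist":0,"grip":-1},{"dx":-0.017,"dy":-0.0053,"dz":0,"twist":0,"grip":-1},{"dx":-0.034,"dy":-0.0106,"dz":0,"twist":0,"grip":-1},{"dx":-0.051,"dy":-0.016,"dz":0,"twist":0,"grip":-1},{"dx":-0.067,"dy":-0.0213,"dz":0,"twist":0,"grip":-1}]' 60
python3 -m crank '[{"dx":0,"dy":0,"dz":0,"twist":0,"grip":-1},{"dx":0,"dy":0,"dz":0.03,"twist":0,"grip":-1},{"dx":0,"dy":0,"dz":0.06,"twist":0,"grip":-1},{"dx":0,"dy":0,"dz":0.09,"twist":0,"grip":-1},{"dx":0,"dy":0,"dz":0.09,"twist":0,"grip":-1}]' 60
```

```text
t: 19.45
eef_pos: [0.4687, 0.1042, 0.0672]
ee_rot: [-3.141, -0.002, -0.017]
force: [14.2, -2.5, -10.1]
width: 0.0151
gripper_force: 60.0
[0.4687 0.1042 0.0672] [-1.7996e+02 -1.0000e-01 -1.0000e+00] [ 14.2  -2.5 -10.1]
[249  17] [ 0.1292 -0.0056]
[269  18] [0.1285 0.0061]
[281  24] [0.1248 0.0131]
[286  47] [0.1102 0.016 ]
[266  65] [0.0989 0.0043]
[238  57] [ 0.1039 -0.012 ]
[233  30] [ 0.1209 -0.015 ]
((114.98350524902344, 0.31127241253852844), 16.52389907836914)
t: 19.92
eef_pos: [0.3992, 0.0825, 0.0669]
ee_rot: [-3.141, 0.001, -0.018]
force: [0.3, 0.8, -1.1]
width: 0.015
gripper_force: 60.0
t: 20.33
eef_pos: [0.4035, 0.0847, 0.1626]
ee_rot: [-3.136, -0.008, -0.016]
force: [1.4, 0.4, -0.9]
width: 0.0146
gripper_force: 60.0
```

```bash

python3 -m crank '[{"dx":0,"dy":0,"dz":-0.03,"twist":0,"grip":-1},{"dx":0,"dy":0,"dz":-0.06,"twist":0,"grip":-1},{"dx":0,"dy":0,"dz":-0.09,"twist":0,"grip":-1},{"dx":0,"dy":0,"dz":-0.09,"twist":0,"grip":-1},{"dx":0,"dy":0,"dz":-0.09,"twist":0,"grip":-1}]' 60
python3 -m crank '[{"dx":0.017,"dy":0.0053,"dz":0,"twist":0,"grip":-1},{"dx":0.034,"dy":0.0106,"dz":0,"twist":0,"grip":-1},{"dx":0.051,"dy":0.016,"dz":0,"twist":0,"grip":-1},{"dx":0.067,"dy":0.0213,"dz":0,"twist":0,"grip":-1},{"dx":0.067,"dy":0.0213,"dz":0,"twist":0,"grip":-1}]' 60
python3 -m crank '[{"dx":0.001,"dy":-0.008,"dz":0,"twist":4,"grip":-1},{"dx":0.0015,"dy":-0.016,"dz":0,"twist":8,"grip":-1},{"dx":0.0021,"dy":-0.0239,"dz":0,"twist":12,"grip":-1},{"dx":0.0021,"dy":-0.0239,"dz":0,"twist":12,"grip":-1},{"dx":0.0021,"dy":-0.0239,"dz":0,"twist":12,"grip":-1}]' 60
cat > nut.py <<'E'
from h import *
import sys
s=arm.get_state();im=arm.grab_frame("wrist");cv2.imwrite(f"pics/{sys.argv[1]}.png",im[:,:,::-1])
hs=cv2.cvtColor(im,cv2.COLOR_RGB2HSV)[:100,190:330]
b=cv2.inRange(hs,(15,100,120),(35,255,255));k=max(cv2.findContours(b,0,1)[0],key=cv2.contourArea)
p=cv2.approxPolyDP(cv2.convexHull(k),2,True)[:,0]+[190,0]
Q=np.array([wz(q,ID,s["eef_pos"][2]-.0505)[:2] for q in p])
E=np.roll(Q,-1,0)-Q;L=np.linalg.norm(E,axis=1);a=np.degrees(np.arctan2(E[:,1],E[:,0]))
w=np.where(L>.014,L,0);be=np.degrees(np.angle((w*np.exp(6j*np.radians(a))).sum()))/6
H=np.array([wz(q,ID,s["eef_pos"][2]-.0505)[:2] for q in cv2.convexHull(k)[:,0]+[190,0]])
yaw=np.degrees(s["ee_rot"][2])
print(s["eef_pos"].round(4),"yaw",yaw.round(1),"force",s["force"].round(1),"beta",be.round(1),(a[L>.014]%60).round(0),"phi",(17.65-(yaw-be)).round(1),"ctr",[round(v,1) for v in cv2.minEnclosingCircle((H*1000).astype(np.float32))[0]])
E
python3 nut.py w14
```

```text
t: 20.75
eef_pos: [0.3996, 0.082, 0.0667]
ee_rot: [3.139, 0.003, -0.018]
force: [0.5, 0.3, -0.6]
width: 0.0146
gripper_force: 60.0
t: 21.17
eef_pos: [0.4692, 0.1045, 0.0687]
ee_rot: [3.141, -0.0, -0.018]
force: [0.5, -1.4, -1.1]
width: 0.0148
gripper_force: 60.1
t: 21.58
eef_pos: [0.4698, 0.0798, 0.0689]
ee_rot: [-3.141, -0.002, 0.189]
force: [-1.7, -1.8, -0.5]
width: 0.0147
gripper_force: 60.0
[0.4698 0.0798 0.0689] yaw 10.8 force [-1.7 -1.8 -0.5] beta 8.1 [9. 8. 8. 8.] phi 14.9 ctr [115.4, -0.1]
```

```bash

python3 -m crank '[{"dx":0,"dy":0.0,"dz":0,"twist":0,"grip":-1},{"dx":0,"dy":0.01,"dz":0,"twist":-5,"grip":-1},{"dx":-0.001,"dy":0.017,"dz":0,"twist":-8.5,"grip":-1},{"dx":-0.001,"dy":0.017,"dz":0,"twist":-8.5,"grip":-1},{"dx":-0.001,"dy":0.017,"dz":0,"twist":-8.5,"grip":-1}]' 60
python3 nut.py w15; python3 nut.py w16
```

```text
t: 22.05
eef_pos: [0.4692, 0.0975, 0.068]
ee_rot: [-3.141, -0.002, 0.046]
force: [2.3, -2.8, -2.1]
width: 0.0147
gripper_force: 60.1
[0.4692 0.0975 0.068 ] yaw 2.6 force [ 2.3 -2.8 -2.1] beta 0.5 [ 0.  2.  0. 60.] phi 15.5 ctr [114.2, 1.1]
[0.4692 0.0973 0.068 ] yaw 2.6 force [ 2.3 -1.9 -1. ] beta -0.8 [ 2. 60. 57. 58.] phi 14.3 ctr [114.2, 1.0]
```

```bash

python3 -m crank '[{"dx":0,"dy":0,"dz":0.001,"twist":0,"grip":-1},{"dx":-0.017,"dy":-0.0053,"dz":0.001,"twist":0,"grip":-1},{"dx":-0.034,"dy":-0.0106,"dz":0.001,"twist":0,"grip":-1},{"dx":-0.051,"dy":-0.016,"dz":0.001,"twist":0,"grip":-1},{"dx":-0.067,"dy":-0.0213,"dz":0.001,"twist":0,"grip":-1}]' 60
python3 -m crank '[{"dx":0,"dy":0,"dz":0,"twist":0,"grip":-1},{"dx":0,"dy":0,"dz":0.03,"twist":0,"grip":-1},{"dx":0,"dy":0,"dz":0.06,"twist":0,"grip":-1},{"dx":0,"dy":0,"dz":0.09,"twist":0,"grip":-1},{"dx":0,"dy":0,"dz":0.09,"twist":0,"grip":-1}]' 60
python3 -m crank '[{"dx":0.0134,"dy":0.0186,"dz":0,"twist":5.4,"grip":-1},{"dx":0.0267,"dy":0.0372,"dz":0,"twist":10.8,"grip":-1},{"dx":0.0401,"dy":0.0557,"dz":0,"twist":16.2,"grip":-1},{"dx":0.0535,"dy":0.0743,"dz":0,"twist":21.6,"grip":-1},{"dx":0.0669,"dy":0.0929,"dz":0,"twist":27,"grip":-1}]' 60
python3 -m crank '[{"dx":0.0134,"dy":0.0186,"dz":0,"twist":5.4,"grip":-1},{"dx":0.0267,"dy":0.0372,"dz":0,"twist":10.8,"grip":-1},{"dx":0.0401,"dy":0.0557,"dz":0,"twist":16.2,"grip":-1},{"dx":0.0535,"dy":0.0743,"dz":0,"twist":21.6,"grip":-1},{"dx":0.0669,"dy":0.0929,"dz":0,"twist":27,"grip":-1}]' 60
python3 -m crank '[{"dx":0.0134,"dy":0.0186,"dz":0,"twist":5.4,"grip":-1},{"dx":0.0267,"dy":0.0372,"dz":0,"twist":10.8,"grip":-1},{"dx":0.0401,"dy":0.0557,"dz":0,"twist":16.2,"grip":-1},{"dx":0.0535,"dy":0.0743,"dz":0,"twist":21.6,"grip":-1},{"dx":0.0669,"dy":0.0929,"dz":0,"twist":27,"grip":-1}]' 60
```

```text
t: 22.57
eef_pos: [0.4007, 0.0754, 0.0685]
ee_rot: [-3.141, 0.0, 0.044]
force: [-0.6, 0.5, -1.1]
width: 0.0149
gripper_force: 59.8
t: 22.98
eef_pos: [0.4049, 0.0775, 0.1642]
ee_rot: [-3.137, -0.009, 0.045]
force: [1.6, 0.6, -0.3]
width: 0.0146
gripper_force: 59.8
t: 23.4
eef_pos: [0.4693, 0.1697, 0.1586]
ee_rot: [-3.141, -0.001, 0.52]
force: [-0.3, -0.6, -1.6]
width: 0.015
gripper_force: 59.8
t: 23.82
eef_pos: [0.5361, 0.2626, 0.1582]
ee_rot: [-3.141, -0.0, 0.991]
force: [-0.5, 0.4, -1.9]
width: 0.0149
gripper_force: 59.8
t: 24.23
eef_pos: [0.603, 0.3554, 0.158]
ee_rot: [-3.141, -0.0, 1.462]
force: [1.0, 1.1, -0.7]
width: 0.0146
gripper_force: 59.8
```

```bash

python3 -m crank '[{"dx":0,"dy":0,"dz":-0.04,"twist":0,"grip":-1},{"dx":0,"dy":0,"dz":-0.08,"twist":0,"grip":-1},{"dx":0,"dy":0,"dz":-0.115,"twist":0,"grip":-1},{"dx":0,"dy":0,"dz":-0.135,"twist":0,"grip":-1},{"dx":0,"dy":0,"dz":-0.143,"twist":0,"grip":-1}]' 60
python3 -m crank '[{"dx":0,"dy":0,"dz":-0.002,"twist":0,"grip":-1},{"dx":0,"dy":0,"dz":-0.004,"twist":0,"grip":-1},{"dx":0,"dy":0,"dz":-0.006,"twist":0,"grip":-1},{"dx":0,"dy":0,"dz":-0.008,"twist":0,"grip":-1},{"dx":0,"dy":0,"dz":-0.009,"twist":0,"grip":-1}]' 60
```

```text
t: 24.65
eef_pos: [0.6005, 0.3526, 0.0111]
ee_rot: [-3.137, 0.005, 1.457]
force: [-1.9, -2.1, 2.1]
width: 0.0146
gripper_force: 60.0
t: 25.07
eef_pos: [0.6031, 0.355, 0.0082]
ee_rot: [3.14, -0.002, 1.457]
force: [-0.5, -1.2, 3.6]
width: 0.0149
gripper_force: 60.0
```

```bash

python3 -m crank '[{"dx":0,"dy":0,"dz":-0.001,"twist":0,"grip":0.1},{"dx":0,"dy":0,"dz":-0.001,"twist":0,"grip":0.1},{"dx":0,"dy":0,"dz":-0.001,"twist":0,"grip":0.1},{"dx":0,"dy":0,"dz":-0.001,"twist":0,"grip":0.1},{"dx":0,"dy":0,"dz":-0.001,"twist":0,"grip":0.1}]' 60
python3 -m crank '[{"dx":0,"dy":0,"dz":0.03,"twist":0,"grip":0.1},{"dx":0,"dy":0,"dz":0.06,"twist":0,"grip":0.1},{"dx":0,"dy":0,"dz":0.1,"twist":0,"grip":-1},{"dx":0,"dy":0,"dz":0.14,"twist":0,"grip":-1},{"dx":0,"dy":0,"dz":0.18,"twist":0,"grip":-1}]' 60
python3 - <<'E'
from h import *
s=arm.get_state();print(s["eef_pos"])
im=arm.grab_frame("wrist");cv2.imwrite("pics/w20.png",im[:,:,::-1])
im=arm.grab_frame("top");cv2.imwrite("pics/t20.png",im[:,:,::-1])
hs=cv2.cvtColor(im,cv2.COLOR_RGB2HSV)
b=cv2.inRange(hs,(0,0,0),(180,255,50))[160:225,300:335]
print(cv2.moments(b,True)["m00"],np.argwhere(b).min(0),np.argwhere(b).max(0),np.argwhere(b).mean(0))
L=cv2.inRange(cv2.cvtColor(cv2.imread("pics/top0.png"),cv2.COLOR_BGR2HSV),(0,0,0),(180,255,50))[160:225,300:335]
print(np.argwhere(L).min(0),np.argwhere(L).max(0),np.argwhere(L).mean(0))
for nm in("top0","t20"):
    a=cv2.imread(f"pics/{nm}.png");h=cv2.cvtColor(a,cv2.COLOR_BGR2HSV)[200:230,345:375]
    b=cv2.inRange(h,(15,110,120),(35,255,255));k=max(cv2.findContours(b,0,1)[0],key=cv2.contourArea)
    print(nm,cv2.approxPolyDP(cv2.convexHull(k),1,True)[:,0].tolist())
E
```

```text
t: 25.48
eef_pos: [0.6022, 0.3545, 0.0056]
ee_rot: [3.142, -0.0, 1.457]
force: [-0.4, -0.3, -0.6]
width: 0.0426
gripper_force: 0.0
t: 25.9
eef_pos: [0.6019, 0.3541, 0.1873]
ee_rot: [-3.141, 0.0, 1.457]
force: [0.8, 1.2, 0.1]
width: 0.0335
gripper_force: 0.0
[0.6019206 0.3540954 0.1873282]
99.0 [20 13] [40 23] [29.34343434 18.47474747]
[19  4] [60 24] [29.66666667 18.02380952]
top0 [[21, 12], [20, 19], [14, 21], [8, 16], [10, 8], [14, 7]]
t20 [[15, 7], [21, 12], [21, 17], [13, 21], [8, 17], [8, 10]]
```

```bash

python3 -m crank '[{"dx":0.001,"dy":-0.017,"dz":0,"twist":-6.5,"grip":-0.3},{"dx":0.002,"dy":-0.034,"dz":0,"twist":-13,"grip":-0.3},{"dx":0.003,"dy":-0.051,"dz":0,"twist":-19.5,"grip":-0.3},{"dx":0.004,"dy":-0.068,"dz":0,"twist":-26,"grip":-0.3},{"dx":0.005,"dy":-0.085,"dz":0,"twist":-32.5,"grip":-0.3}]' 20
python3 -m crank '[{"dx":0.001,"dy":-0.017,"dz":0,"twist":-6.5,"grip":-0.3},{"dx":0.0015,"dy":-0.034,"dz":0,"twist":-13,"grip":-0.3},{"dx":0.002,"dy":-0.051,"dz":0,"twist":-19.5,"grip":-0.3},{"dx":0.002,"dy":-0.068,"dz":0,"twist":-26,"grip":-0.3},{"dx":0.002,"dy":-0.071,"dz":0,"twist":-29.4,"grip":-0.3}]' 20
python3 -m crank '[{"dx":0,"dy":0,"dz":0,"twist":0,"grip":-0.3},{"dx":0,"dy":0,"dz":0,"twist":0,"grip":-0.3},{"dx":0,"dy":0,"dz":0,"twist":0,"grip":-0.3},{"dx":0,"dy":0,"dz":0,"twist":0,"grip":-0.3},{"dx":0,"dy":0,"dz":0,"twist":0,"grip":-0.3}]' 20
python3 - <<'E'
from h import *
s=arm.get_state();print(s["eef_pos"],s["ee_rot"],s["q"])
im=arm.grab_frame("wrist");cv2.imwrite("pics/w21.png",im[:,:,::-1])
hs=cv2.cvtColor(im,cv2.COLOR_RGB2HSV)
d=cv2.inRange(hs,(0,0,0),(180,255,55));d[205:]=0
n,l,st,ce=cv2.connectedComponentsWithStats(d)
for i in range(1,n):
    if st[i,4]>80:
        y,x=np.nonzero(l==i);print(st[i],ce[i].round(1),cv2.minAreaRect(np.c_[x,y].astype(np.float32)))
T=lambda px:wz(px,ID,s["eef_pos"][2]-.115)[:2].round(4)
# brass nut outlet cross-check: where sleeve tip is expected
c=arm.get_calibration("wrist")
E
```

```text
t: 26.42
eef_pos: [0.6071, 0.2686, 0.1853]
ee_rot: [-3.142, -0.0, 0.884]
force: [0.5, -0.1, 0.6]
width: 0.0308
gripper_force: 0.0
t: 26.83
eef_pos: [0.609, 0.1961, 0.1855]
ee_rot: [3.141, 0.0, 0.369]
force: [-0.0, -0.0, -0.4]
width: 0.0303
gripper_force: 0.0
t: 27.25
eef_pos: [0.6092, 0.1989, 0.1854]
ee_rot: [-3.142, 0.0, 0.378]
force: [0.0, -0.3, 0.4]
width: 0.0309
gripper_force: 0.0
[0.60915454 0.19887678 0.18540567] [-3.14158302e+00  1.00667508e-04  3.78006529e-01] [ 6.19523505e-01  3.30681455e-01 -1.25803798e-01 -3.72444004e-05
 -1.11440651e+00  1.32929577e+00]
[167  57  24  23 425] [178.6  67.6] ((178.5, 68.0), (22.0, 23.0), 90.0)
[397  71   7  75 176] [400.3 109.6] ((400.4013977050781, 108.04939270019531), (2.8587257862091064, 74.1627197265625), 3.1363584995269775)
[251 172  16  33 470] [258.7 187.6] ((258.5, 188.0), (32.0, 15.0), 90.0)
```

The lever sleeve is centred under the gripper: its tip at row 172 gives 24.8 mm ahead of the TCP against 25 expected. I'll descend around it, narrow the fingers, and carry it round.

```bash

python3 -m crank '[{"dx":0,"dy":0,"dz":-0.03,"twist":0,"grip":-0.3},{"dx":0,"dy":0,"dz":-0.06,"twist":0,"grip":-0.3},{"dx":0,"dy":0,"dz":-0.08,"twist":0,"grip":-0.3},{"dx":0,"dy":0,"dz":-0.092,"twist":0,"grip":-0.3},{"dx":0,"dy":0,"dz":-0.092,"twist":0,"grip":-0.55}]' 10
python3 -m crank '[{"dx":-0.0024,"dy":0.0052,"dz":0,"twist":6,"grip":-0.55},{"dx":-0.0053,"dy":0.0102,"dz":0,"twist":12,"grip":-0.55},{"dx":-0.0088,"dy":0.0148,"dz":0,"twist":18,"grip":-0.55},{"dx":-0.0127,"dy":0.019,"dz":0,"twist":24,"grip":-0.55},{"dx":-0.017,"dy":0.0228,"dz":0,"twist":30,"grip":-0.55}]' 10
```

```text
t: 27.72
eef_pos: [0.6076, 0.1977, 0.0906]
ee_rot: [3.141, 0.005, 0.377]
force: [-0.6, -0.1, -0.2]
width: 0.0279
gripper_force: 0.0
t: 28.13
eef_pos: [0.5929, 0.2215, 0.095]
ee_rot: [3.141, -0.001, 0.906]
force: [1.0, -2.3, -2.2]
width: 0.0197
gripper_force: 1.1
```

```bash

python3 -m crank '[{"dx":-0.0047,"dy":0.0033,"dz":0,"twist":6,"grip":-0.55},{"dx":-0.0097,"dy":0.0062,"dz":0,"twist":12,"grip":-0.55},{"dx":-0.015,"dy":0.0084,"dz":0,"twist":18,"grip":-0.55},{"dx":-0.0205,"dy":0.0102,"dz":0,"twist":24,"grip":-0.55},{"dx":-0.0261,"dy":0.0113,"dz":0,"twist":30,"grip":-0.55}]' 10
python3 -m crank '[{"dx":-0.0057,"dy":0.0005,"dz":0,"twist":6,"grip":-0.55},{"dx":-0.0115,"dy":0.0005,"dz":0,"twist":12,"grip":-0.55},{"dx":-0.0172,"dy":-0.0002,"dz":0,"twist":18,"grip":-0.55},{"dx":-0.0228,"dy":-0.0015,"dz":0,"twist":24,"grip":-0.55},{"dx":-0.0256,"dy":-0.0023,"dz":0,"twist":27,"grip":-0.55}]' 10
python3 -m crank '[{"dx":-0.001,"dy":-0.0004,"dz":0,"twist":1,"grip":-0.55},{"dx":-0.002,"dy":-0.0007,"dz":0,"twist":2,"grip":-0.55},{"dx":-0.003,"dy":-0.0011,"dz":0,"twist":3,"grip":-0.55},{"dx":-0.003,"dy":-0.0011,"dz":0,"twist":3,"grip":-0.55},{"dx":-0.003,"dy":-0.0011,"dz":0,"twist":3,"grip":-0.55}]' 10
```

```text
t: 28.55
eef_pos: [0.5671, 0.2332, 0.0953]
ee_rot: [3.139, -0.002, 1.43]
force: [2.8, -0.2, -2.0]
width: 0.0196
gripper_force: 1.1
t: 28.97
eef_pos: [0.5416, 0.2315, 0.0956]
ee_rot: [3.137, -0.001, 1.902]
force: [1.5, 0.4, -1.7]
width: 0.0195
gripper_force: 1.0
t: 29.38
eef_pos: [0.538, 0.2293, 0.0941]
ee_rot: [3.141, -0.0, 1.946]
force: [1.3, 1.4, 1.8]
width: 0.0197
gripper_force: 1.0
```

```bash

python3 -m crank '[{"dx":-0.0015,"dy":-0.0005,"dz":0,"twist":0,"grip":-0.55},{"dx":-0.003,"dy":-0.001,"dz":0,"twist":0,"grip":-0.55},{"dx":-0.0045,"dy":-0.0015,"dz":0,"twist":0,"grip":-0.55},{"dx":-0.0045,"dy":-0.0015,"dz":0,"twist":0,"grip":-0.55},{"dx":-0.0045,"dy":-0.0015,"dz":0,"twist":0,"grip":-0.55}]' 10
python3 -c "
from station import arm;s=arm.get_state();print(s['force'],s['q'][5])"
```

```text
t: 29.8
eef_pos: [0.5363, 0.2289, 0.0942]
ee_rot: [3.135, -0.0, 1.947]
force: [15.4, 2.4, -6.8]
width: 0.0198
gripper_force: 7.3
[15.44521384  2.3729261  -6.82017119] 2.776409447749912
```

```bash

python3 -m crank '[{"dx":0.003,"dy":0.001,"dz":0,"twist":0,"grip":-0.3},{"dx":0.005,"dy":0.0015,"dz":0,"twist":0,"grip":-0.3},{"dx":0.005,"dy":0.0015,"dz":0,"twist":0,"grip":-0.3},{"dx":0.005,"dy":0.0015,"dz":0,"twist":0,"grip":-0.3},{"dx":0.005,"dy":0.0015,"dz":0.01,"twist":0,"grip":-0.3}]' 10
python3 -m crank '[{"dx":0,"dy":0,"dz":0.03,"twist":0,"grip":-0.3},{"dx":0,"dy":0,"dz":0.06,"twist":0,"grip":-0.3},{"dx":0,"dy":0,"dz":0.09,"twist":0,"grip":-0.3},{"dx":0,"dy":0,"dz":0.1,"twist":0,"grip":-0.3},{"dx":0,"dy":0,"dz":0.1,"twist":0,"grip":-0.3}]' 10
python3 -m crank '[{"dx":-0.03,"dy":0.02,"dz":0,"twist":-6,"grip":-0.3},{"dx":-0.06,"dy":0.04,"dz":0.01,"twist":-12,"grip":-0.3},{"dx":-0.09,"dy":0.06,"dz":0.02,"twist":-18,"grip":-0.3},{"dx":-0.11,"dy":0.08,"dz":0.03,"twist":-18,"grip":-0.3},{"dx":-0.11,"dy":0.08,"dz":0.03,"twist":-18,"grip":-0.3}]' 10
python3 - <<'E'
from h import *
s=arm.get_state();print(s["eef_pos"],s["force"])
im=arm.grab_frame("top");a=im[:,:,::-1].copy();cv2.imwrite("pics/t30.png",a)
U=(17.65);R=Ro.from_euler("z",U,degrees=True).as_matrix()[:2,:2];N=np.array([.5817,.1015])
hs=cv2.cvtColor(a,cv2.COLOR_BGR2HSV)
d=cv2.inRange(hs,(0,0,0),(180,255,60));d[:165]=0;d[250:]=0;d[:,:285]=0;d[:,410:]=0
n,l,st,ce=cv2.connectedComponentsWithStats(d)
for i in range(1,n):
    if st[i,4]>15:
        ys,xs=np.nonzero(l==i);P=np.array([R.T@(onz("top",(x,y),.112)[:2]-N) for x,y in zip(xs,ys)])
        print(st[i],"unit mean",P.mean(0).round(4),"extent",P.min(0).round(3),P.max(0).round(3))
h=hs[200:230,345:375];b=cv2.inRange(h,(15,110,120),(35,255,255));k=max(cv2.findContours(b,0,1)[0],key=cv2.contourArea)
print(cv2.approxPolyDP(cv2.convexHull(k),1,True)[:,0].tolist())
cv2.imwrite("pics/t30b.png",cv2.resize(a[120:300,160:420],None,fx=3,fy=3,interpolation=cv2.INTER_CUBIC))
E
```

```text
t: 30.22
eef_pos: [0.5363, 0.2279, 0.1018]
ee_rot: [-3.137, 0.001, 1.947]
force: [0.3, -0.4, -0.3]
width: 0.0307
gripper_force: 0.0
t: 30.63
eef_pos: [0.5392, 0.2299, 0.2079]
ee_rot: [3.135, -0.001, 1.948]
force: [-0.3, 0.5, 0.7]
width: 0.0306
gripper_force: 0.0
t: 31.05
eef_pos: [0.4256, 0.3116, 0.2354]
ee_rot: [3.14, -0.002, 1.636]
force: [0.1, 0.8, 1.5]
width: 0.0304
gripper_force: 0.0
[0.42558488 0.31155718 0.23535586] [0.11526775 0.77559783 1.48457359]
[285 191  21  59 897] unit mean [-0.0049  0.1479] extent [-0.055  0.126] [0.064 0.174]
[319 237  19   5  23] unit mean [-0.0459  0.0872] extent [-0.047  0.07 ] [-0.045  0.106]
[[13, 7], [21, 12], [21, 17], [15, 21], [8, 17], [8, 10]]
```

```bash

python3 -m crank '[{"dx":0.017,"dy":-0.028,"dz":0,"twist":0,"grip":-0.3},{"dx":0.034,"dy":-0.056,"dz":0,"twist":0,"grip":-0.3},{"dx":0.051,"dy":-0.084,"dz":0,"twist":0,"grip":-0.3},{"dx":0.068,"dy":-0.112,"dz":0,"twist":0,"grip":-0.3},{"dx":0.085,"dy":-0.14,"dz":0,"twist":0,"grip":-0.3}]' 10
python3 -m crank '[{"dx":0.017,"dy":-0.028,"dz":0,"twist":0,"grip":-0.3},{"dx":0.034,"dy":-0.056,"dz":0,"twist":0,"grip":-0.3},{"dx":0.051,"dy":-0.084,"dz":0,"twist":0,"grip":-0.3},{"dx":0.066,"dy":-0.112,"dz":0,"twist":0,"grip":-0.3},{"dx":0.066,"dy":-0.112,"dz":0,"twist":0,"grip":-0.3}]' 10
python3 -m crank '[{"dx":0,"dy":0,"dz":0,"twist":0,"grip":-0.3},{"dx":0,"dy":0,"dz":0,"twist":0,"grip":-0.3},{"dx":0,"dy":0,"dz":0,"twist":0,"grip":-0.3},{"dx":0,"dy":0,"dz":0,"twist":0,"grip":-0.3},{"dx":0,"dy":0,"dz":0,"twist":0,"grip":-0.3}]' 10
python3 - <<'E'
from h import *
s=arm.get_state();print(s["eef_pos"],s["ee_rot"])
im=arm.grab_frame("wrist");cv2.imwrite("pics/w30.png",im[:,:,::-1])
hs=cv2.cvtColor(im,cv2.COLOR_RGB2HSV)
b=cv2.inRange(hs,(15,100,120),(35,255,255));b[205:]=0
R=Ro.from_euler("z",17.65,degrees=True).as_matrix()[:2,:2];N=np.array([.582,.1015])
for k in cv2.findContours(b,0,1)[0]:
    if cv2.contourArea(k)<60:continue
    p=cv2.approxPolyDP(cv2.convexHull(k),1.6,True)[:,0]
    Q=np.array([R.T@(wz(q,s,.0505)[:2]-N) for q in p]);E=np.roll(Q,-1,0)-Q;L=np.linalg.norm(E,axis=1)
    print("brass unit",Q.mean(0).round(4),p.tolist());print(L.round(4),(np.degrees(np.arctan2(E[:,1],E[:,0]))%60).round(0))
d=cv2.inRange(hs,(0,0,0),(180,255,60));d[205:]=0
n,l,st,ce=cv2.connectedComponentsWithStats(d)
for i in range(1,n):
    if st[i,4]>60:
        ys,xs=np.nonzero(l==i);P=np.array([R.T@(wz((x,y),s,.115)[:2]-N) for x,y in zip(xs,ys)])
        print(st[i],"dark unit",P.mean(0).round(4),P.min(0).round(3),P.max(0).round(3))
E
```

```text
t: 31.52
eef_pos: [0.5132, 0.1668, 0.2327]
ee_rot: [-3.14, 0.001, 1.633]
force: [1.5, 0.9, -0.3]
width: 0.0309
gripper_force: 0.0
t: 31.93
eef_pos: [0.5801, 0.0521, 0.2319]
ee_rot: [-3.139, 0.002, 1.629]
force: [0.9, 0.5, -0.6]
width: 0.0306
gripper_force: 0.0
t: 32.35
eef_pos: [0.5787, 0.0578, 0.2337]
ee_rot: [3.141, -0.0, 1.634]
force: [-0.3, -0.5, 0.1]
width: 0.0307
gripper_force: 0.0
[0.57866517 0.05779408 0.23365378] [ 3.14149179e+00 -9.52332452e-05  1.63436577e+00]
brass unit [ 0.0022 -0.0013] [[271, 125], [276, 132], [273, 147], [270, 149], [257, 148], [250, 137], [256, 126]]
[0.0099 0.0177 0.0042 0.015  0.0151 0.0144 0.0171] [52.  5. 20. 42. 48. 47. 50.]
[220   0  21  32 295] dark unit [-0.0002  0.124 ] [-0.006  0.11 ] [0.005 0.145]
[369 161  40  12  84] dark unit [ 0.1179 -0.0517] [ 0.095 -0.053] [ 0.141 -0.05 ]
[  0 173   5  32  95] dark unit [-0.3422  0.0358] [-0.354  0.02 ] [-0.332  0.059]
```

```bash

python3 -m crank '[{"dx":0,"dy":-0.01,"dz":-0.03,"twist":0,"grip":-0.3},{"dx":0,"dy":-0.02,"dz":-0.06,"twist":0,"grip":-0.3},{"dx":0,"dy":-0.02,"dz":-0.085,"twist":0,"grip":-0.3},{"dx":0,"dy":-0.02,"dz":-0.085,"twist":0,"grip":-0.3},{"dx":0,"dy":-0.02,"dz":-0.085,"twist":0,"grip":-0.3}]' 10
python3 -m crank '[{"dx":0,"dy":0,"dz":0,"twist":0,"grip":-0.3},{"dx":0,"dy":0,"dz":0,"twist":0,"grip":-0.3},{"dx":0,"dy":0,"dz":0,"twist":0,"grip":-0.3},{"dx":0,"dy":0,"dz":0,"twist":0,"grip":-0.3},{"dx":0,"dy":0,"dz":0,"twist":0,"grip":-0.3}]' 10
python3 - <<'E'
from h import *
s=arm.get_state();print(s["eef_pos"],s["ee_rot"])
im=arm.grab_frame("wrist");cv2.imwrite("pics/w31.png",im[:,:,::-1])
R=Ro.from_euler("z",17.65,degrees=True).as_matrix()[:2,:2];N=np.array([.582,.1015])
f=4;big=cv2.resize(im[60:205,180:340],None,fx=f,fy=f,interpolation=cv2.INTER_CUBIC)
for lo in(100,130,150):
    b=cv2.inRange(cv2.cvtColor(big,cv2.COLOR_RGB2HSV),(15,100,lo),(35,255,255))
    k=max(cv2.findContours(b,0,1)[0],key=cv2.contourArea)
    p=cv2.approxPolyDP(cv2.convexHull(k),5,True)[:,0]
    Q=np.array([R.T@(wz(((q[0]+.5)/f-.5+180,(q[1]+.5)/f-.5+60),s,.0505)[:2]-N) for q in p]);E=np.roll(Q,-1,0)-Q;L=np.linalg.norm(E,axis=1)
    print(lo,(L*1000).round(1),(np.degrees(np.arctan2(E[:,1],E[:,0]))%60).round(1))
# housing edge direction check: long straight white/grey edges
g=cv2.cvtColor(im,cv2.COLOR_RGB2GRAY);ls=cv2.HoughLinesP(cv2.Canny(g,60,150)[:205],1,np.pi/360,40,minLineLength=50,maxLineGap=4)
for l in (ls if ls is not None else [])[:14]:
    l=l.ravel();a,b=wz(l[:2],s,.085)[:2],wz(l[2:],s,.085)[:2];e=R.T@(b-a);print(l,np.degrees(np.arctan2(e[1],e[0])).round(1),np.linalg.norm(e).round(3),(R.T@(a-N)).round(3))
E
```

```text
t: 32.82
eef_pos: [0.5784, 0.0371, 0.1482]
ee_rot: [-3.139, 0.001, 1.634]
force: [0.6, -0.0, 0.7]
width: 0.031
gripper_force: 0.0
t: 33.23
eef_pos: [0.5793, 0.0373, 0.1494]
ee_rot: [3.14, -0.0, 1.633]
force: [0.9, 0.4, -0.5]
width: 0.0305
gripper_force: 0.0
[0.57934873 0.03725074 0.14942796] [ 3.14020153e+00 -4.34050296e-04  1.63318372e+00]
100 [16.   2.  17.7 11.5 15.3  6.6 10.5 16.6] [46.2 56.6 31.1 44.6 46.1 59.3 42.6 44.9]
130 [16.   2.  17.7 11.5 15.3  6.6 10.5 16.6] [46.2 56.6 31.1 44.6 46.1 59.3 42.6 44.9]
150 [ 7.3 12.1 11.6 16.2 15.3 16.6 16.2] [44.1 26.6 46.1 45.3 46.1 48.2 47. ]
[ 31 111 160 203] -47.8 0.155 [-0.202  0.074]
[246  60 333  40] 1.4 0.068 [-0.003  0.048]
[375 173 505 133] 2.4 0.153 [ 0.076 -0.059]
[215  82 243 180] -88.8 0.078 [-0.029  0.038]
[234 195 330 170] 0.9 0.077 [-0.037 -0.049]
[244 176 318 157] 0.7 0.059 [-0.026 -0.037]
[422 162 494 140] 2.0 0.09 [ 0.122 -0.06 ]
[304  48 318 102] -89.7 0.043 [0.042 0.048]
[354  70 371 144] -88.9 0.059 [0.076 0.024]
[324 204 376 189] 1.7 0.045 [ 0.03  -0.074]
[ 83  19 102  87] -85.0 0.067 [-0.126  0.132]
[ 45 122 128 181] -47.5 0.101 [-0.188  0.058]
[216  82 291  62] 1.2 0.058 [-0.028  0.038]
[ 0 49 71 18] -9.4 0.096 [-0.233  0.155]
```

```bash
python3 - <<'E'
from h import *
im=arm.grab_frame("top");a=im[:,:,::-1].copy();cv2.imwrite("pics/t40.png",a);o=cv2.imread("pics/top0.png")
for nm,(x0,x1,y0,y1) in dict(vial=(255,275,145,168),beaker=(215,245,128,160)).items():
    print(nm,np.abs(a[y0:y1,x0:x1].astype(int)-o[y0:y1,x0:x1]).mean().round(2))
for I in(o,a):
    m=(I.mean(2)>150).astype(np.uint8);m[:,:178]=0;m[:168]=0;m[:,268:]=0;m[210:]=0
    n,l,st,ce=cv2.connectedComponentsWithStats(m);i=1+st[1:,4].argmax();ys,xs=np.nonzero(l==i);print(st[i],cv2.minAreaRect(np.c_[xs,ys].astype(np.float32)))
    print(onz("top",ce[i],.01))
E
```

```text
vial 18.35
beaker 20.56
[209 186   5   6  18] ((211.0, 188.5), (5.0, 4.0), 90.0)
[0.60795244 0.42210639 0.01      ]
[181 168  80  34 675] ((221.43125915527344, 183.2069091796875), (79.45413970947266, 30.56393051147461), 4.332313537597656)
[0.6191805 0.4216272 0.01     ]
```

```bash
python3 - <<'E'
import cv2,numpy as np
o=cv2.imread("pics/top0.png",0);a=cv2.imread("pics/t40.png",0)
for nm,(x0,x1,y0,y1) in dict(vial=(255,275,145,168),beaker=(215,245,128,160),spanner=(180,264,168,206)).items():
    r=cv2.matchTemplate(a[y0-10:y1+10,x0-10:x1+10],o[y0:y1,x0:x1],cv2.TM_CCOEFF_NORMED);_,v,_,p=cv2.minMaxLoc(r);print(nm,round(v,3),p[0]-10,p[1]-10)
E
```

```text
vial 0.999 0 0
beaker 0.999 0 0
spanner 0.889 0 0
```

The vial and beaker haven't moved, the spanner is back in its place, the nut is home and the lever is open, so I'm handing the job in.

```bash
python3 -c "
from station import arm;print(arm.job_done())"
```

```text
the job is handed in; nothing more can be done
None
```

Job handed in with no verdict returned: by camera the nut is at its stop, the lever points along the hose outlet, the large spanner is back on the bench at its original spot, and the vial and beaker are unmoved.

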